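# Fetch the lens canister from the packed slide rack and lock the row again

## Task

Get the lens canister out of the packed rack: first lift out both tall slide boxes and stand them on the white side tray, and only when both are there move the canister, upright, into the middle of the green-rimmed dish. Then put each box back upright in the very place in the rack that it came from (remember which stood where), and last of all push the yellow wedge, thin end down, into the place the canister has left, right down onto the rack's floor, so that the row is locked. Leave the beaker, the petri dish and the dropper bottle alone.

Things in the scene. Friction and masses are not known exactly. Their poses are not given: they have to be found in the camera images.
- blue_box: Blue slide-storage box standing on end in the rack, 48 mm along its x, 56 mm along its y, 125 mm tall, 0.2 kg, black seam line and paper label on top. Origin: centre of its underside; z up. At the start its x axis is parallel to the rack's x. Grip it across its y (its y faces are free; its x faces stand against its neighbours).
- red_box: Red slide-storage box, otherwise the same as the blue one: 48 x 56 x 125 mm, origin at the centre of its underside, start in the rack.
- canister: Amber objective-lens canister with black cap and brass dot, upright cylinder 44 mm in diameter, 58 mm tall, 0.16 kg; starts in the rack in a row with the two boxes. Origin: centre of its underside; z up.
- wedge: Yellow plastic filler wedge, 110 mm tall, 50 mm along its y, 0.18 kg, standing on the bench with the thin end down. Along its x it is 27 mm wide at the foot, widens evenly to 53 mm at 32 mm height and is 53 mm wide from there to the top. Origin: centre of its underside; z up. Its two y faces are flat and parallel: grip there (50 mm), in its upper half.
- rack: Fixed aluminium rack, row along its x. Origin: underside centre; floor 6 mm up. Inside 153 mm in x between dark end plates 60 mm high (lips flared out to 70 mm), 72 mm in y between rails 14 mm high. Three undivided places at x = -51, 0, +51 mm hold the boxes and canister in any order. Boxes plus wedge leave 4 mm play; its taper (push up to 20 N) shifts boxes up to 8 mm too near the gap.
- tray: Fixed white side tray, outside 178 mm along its x, 118 mm along its y, rim 14 mm high, walls and floor 4 mm thick. Origin: centre of its underside. Room for both boxes side by side along its x, e.g. at x = -40 and +40 mm, with their x axes along the tray's x.
- dish: Fixed round dish, black rubber floor 4 mm above the bench with a white dot in its middle, green rim 94 mm in outer diameter, 86 mm inner diameter, 9 mm high. Origin: centre of its underside. Place for the canister.
- beaker: Small glass beaker, 56 mm in diameter, 65 mm tall, on the bench; not to be disturbed. Origin: centre of its underside.
- petri: Petri dish with orange medium, 64 mm in diameter, 12 mm high, on the bench; not to be disturbed. Origin: centre of its underside.
- dropper: Amber dropper bottle with black cap, 36 mm in diameter, 75 mm tall, on the bench; not to be disturbed. Origin: centre of its underside.
There are look-alikes about, which are no part of the job. There is more than one size of the red_box; the job needs the largest.

How it is judged (in metres and radians):
On the way, in this order (a step that is already met when the one before it is completed fails the run):
1. both slide boxes stand upright on the white tray, the canister still in the rack (x of blue_box in the frame of tray between -0.066 and 0.066 m and y of blue_box in the frame of tray between -0.04 and 0.04 m and z of each of blue_box, red_box in the frame of tray below 0.012 m and angle between each of blue_box, red_box's own z axis and vertical below 0.1 rad and x of red_box in the frame of tray between -0.066 and 0.066 m and y of red_box in the frame of tray between -0.04 and 0.04 m and distance of canister from where it was at the start of the episode below 0.03 m), for 0.2 s.
2. the canister stands in the dish, released, while both boxes stand on the tray (x of blue_box in the frame of tray between -0.066 and 0.066 m and y of blue_box in the frame of tray between -0.04 and 0.04 m and z of each of blue_box, red_box in the frame of tray below 0.012 m and angle between each of blue_box, red_box, canister's own z axis and vertical below 0.1 rad and x of red_box in the frame of tray between -0.066 and 0.066 m and y of red_box in the frame of tray between -0.04 and 0.04 m and horizontal distance between canister and dish below 0.018 m and z of canister in the frame of dish below 0.009 m and linear speed of canister below 0.02 m/s and contact force between the fingers and canister below 0.2 N), for 0.2 s.
3. both boxes stand back in their own places in the rack, the wedge not yet in (distance of each of blue_box, red_box from where it was at the start of the episode below 0.018 m and angle between each of blue_box, red_box, canister's own z axis and vertical below 0.1 rad and horizontal distance between canister and dish below 0.018 m and z of canister in the frame of dish below 0.009 m and horizontal distance between wedge and rack above 0.1 m), for 0.2 s.
At the end, for the whole second after the job is handed in: Each box stands upright within 12 mm of where it stood at the start, the canister stands upright on the dish's floor within 18 mm of its middle, the wedge stands upright in the rack's row within 4 mm of the rack's floor (in the place the canister left); all released and at rest (distance of each of blue_box, red_box from where it was at the start of the episode below 0.012 m and angle between each of blue_box, red_box, canister's own z axis and vertical below 0.1 rad and horizontal distance between canister and dish below 0.018 m and z of canister in the frame of dish below 0.009 m and x of wedge in the frame of rack between -0.065 and 0.065 m and y of wedge in the frame of rack between -0.015 and 0.015 m and z of wedge in the frame of rack below 0.01 m and angle between wedge's own z axis and vertical below 0.08 rad and linear speed of each of blue_box, red_box, canister, wedge below 0.02 m/s and contact force between the fingers and blue_box below 0.2 N and contact force between the fingers and red_box below 0.2 N and contact force between the fingers and canister below 0.2 N and contact force between the fingers and wedge below 0.2 N); the robot touches nothing.
It fails at once if the beaker is moved by more than 25 mm (distance of beaker from where it was at the start of the episode above 0.025 m).
It fails at once if the petri dish is moved by more than 25 mm (distance of petri from where it was at the start of the episode above 0.025 m).
It fails at once if the dropper bottle is moved by more than 25 mm (distance of dropper from where it was at the start of the episode above 0.025 m).
It fails at once if the canister is tipped over (angle between canister's own z axis and vertical above 0.6 rad).
It also fails if it takes over 136 s, if anything falls off the work surface, if the arm or the gripper's body presses on something with over 40 N, if the wrist force passes 120 N, or if a joint passes its speed limit or range.

## Robot

A 7-joint arm with a two-finger parallel gripper is mounted at the origin on the work surface. World frame = base frame: x ahead of the robot, y to its left, z up, the work surface at z = 0. Lengths are in m, angles in degrees, forces in N, time in s.
With the tool pointing down it reaches from about 0.425 to 0.875 m from the base axis. Payload 4.7 kg.
Tool frame: the origin (TCP) lies midway between the tips of the shut fingers; the grasp point (between the pads) lies 19 mm behind it; z points along the fingers, x is the direction in which the jaws open and shut, and the axes are right-handed (so a half turn about z gives the same grasp; the last joint's range is limited). The gripper opens to 87 mm and grips with 3 to 60 N. Pads are 19 mm wide; open, the fingers measure 117 mm over their backs; the gripper's body (75 mm by 190 mm) begins 51 mm behind the grasp point.
Start: joints at [69.391, 18.392, -4.016, 83.108, 1.295, 78.541, -3.26], TCP at [0.237, -0.605, 0.223] pointing down, gripper open.
Joint ranges: [-163.93, 163.93], [-17.29, 119.83], [-79.2, 71.16], [3.27, 140.29], [-89.18, 269.18], [5.43, 117.66], [-154.24, 154.24]. Speed limits (degrees/s): [147.25, 147.25, 180, 180, 180, 180, 180].

## Interface

Orientations are given as [roll, pitch, yaw] about the fixed x, y, z axes, in that order (R = Rz(yaw) Ry(pitch) Rx(roll)).
In Python, from cell import telemetry, optics, env gives the robot as it stands.
- The arm moves only by the tool arm_command, never from a script. Its arguments are lists of equal length, an entry for each row: "translation": the shift along the tool's x, y, z in cm, a list of three; "twist": the turn about the tool's z in degrees. In form: {"translation": [[x, y, z], ...], "twist": [twist, ...]}. A call has 1 to 10 rows; each row shifts and turns the pose as measured when the row begins, along the tool's axes as they then stand; what a row does not reach is not made up. A row lasts 1/8 s, in which the tool goes at most 62.5 mm and 10.7 degrees, less where a joint would pass 70% of its speed; a pose out of reach is approached as far as the arm can. A call is refused whole if a number of a shift passes 6.25 or a number of a turn 10.7, either way. A call with a gripper value outside its range is refused whole. "grip" is the opening in per cent of the stroke, from 0 (shut) to 100 (fully open), set as the call begins (left out, the last holds). The fingers move at their own pace and stop on an object; "force" is the grip in N (left out, the last holds). Time passes only in rows, so rows that do not move let the fingers close. It gives the time, the measured TCP pose, the force and the opening at its end, in the units of the state.
- telemetry.get_obs(): the state, without advancing time (a new reading comes with each control period).
- optics.read_camera(name): name is "scene" or "top"; returns a dict with "img" (400x640x3 uint8, blue, green, red), "fx", "fy", "cx", "cy" (pixels), "extrinsics" (4x4, takes a point from camera to world coordinates). Camera axes: x right, y up, looking along -z (the intrinsics and any distortion apply to the point x, -y, -z); pixel columns grow to the right and rows downward; lengths in m; the calibration is good to about 2 mm. A picture is of the moment at which its call begins. There is no depth.
- env.sign_off(): hands the job in, once; it reports no verdict.
The state is a dict: "time_s": time; "qpos": joint angles; "joint_velocities": joint speeds; "effort": joint torques, N m; "tool_pos": TCP position; "tool_rot": TCP orientation; "force": force on the tool from outside, world axes, zero at the start; "wrist_torque": the same for the moment, N m; "grip_width": finger opening in m.
Only numpy, scipy, OpenCV 4.12 (cv2) and the standard library are available. Lean on these libraries where they do the work, as an engineer would, in place of code of your own. Each camera call takes 0.05 s, during which the arm holds its last target. There are 200 camera calls.

## Working session

There is one attempt and no reset: what is moved stays moved. The work goes in short steps, Python scripts to look and compute and a tool call to move; the robot and the scene stay as the last step left them, time stands still between calls to the robot, and variables do not carry over. Pictures are saved under pics/ and viewed, about 12 in all and at most 16, crops included, and the job is handed in when it is done.

Besides the shell and the picture viewer there is one more tool, called after ">>>" as name([rows], argument=value, ...), one row to a line, values as JSON. arm_command: Moves the arm, as the interface text tells. Its arguments: {"type":"object","properties":{"translation":{"type":"array","items":{"type":"array","items":{"type":"number"}}},"twist":{"type":"array","items":{"type":"number"}},"grip":{"type":"number"},"force":{"type":"number"}},"required":["translation","twist"]}

```bash
ls; mkdir -p pics; cat > h.py <<'E'
import numpy as np, cv2
from cell import telemetry, optics, env
from scipy.spatial.transform import Rotation as R
def cam(n):
    return optics.read_camera(n)
def px2w(c,u,v,z):
    E=np.array(c["extrinsics"]);d=E[:3,:3]@np.array([(u-c["cx"])/c["fx"],-(v-c["cy"])/c["fy"],-1])
    o=E[:3,3];return o+d*(z-o[2])/d[2]
def w2px(c,p):
    E=np.array(c["extrinsics"]);q=E[:3,:3].T@(np.array(p)-E[:3,3])
    return c["cx"]+c["fx"]*q[0]/-q[2], c["cy"]-c["fy"]*q[1]/-q[2]
E
python3 - <<'E'
from h import *
import pickle
for n in("scene","top"):
    c=cam(n);cv2.imwrite(f"pics/{n}0.png",c["img"]);print({k:v for k,v in c.items() if k!="img"})
    pickle.dump(c,open(n+"0.pkl","wb"))
print(telemetry.get_obs())
E
```

```text
pics
{'fx': 417.9376344763275, 'fy': 417.9376344763275, 'cx': 314.52755363903486, 'cy': 201.35492882469924, 'extrinsics': array([[ 0.63058884, -0.43682897,  0.6415124 ,  1.20722675],
       [ 0.77607017,  0.34581167, -0.52737973, -0.52926083],
       [ 0.00853227,  0.83041841,  0.55707491,  0.63289543],
       [ 0.        ,  0.        ,  0.        ,  1.        ]])}
{'fx': 457.5948682064811, 'fy': 457.5948682064811, 'cx': 319.4819280082139, 'cy': 191.62215661776304, 'extrinsics': array([[-0.02283139,  0.9924143 , -0.12079979,  0.44352649],
       [-0.99922819, -0.01878917,  0.03449622,  0.02264956],
       [ 0.03196482,  0.12149415,  0.99207733,  1.12722528],
       [ 0.        ,  0.        ,  0.        ,  1.        ]])}
{'time_s': 0.1, 'qpos': array([69.39046435, 18.43403026, -4.01395316, 83.16883918,  1.29465396,
       78.54312335, -3.26145401]), 'joint_velocities': array([-0.02262051, -0.08357289,  0.02024334, -0.17685024,  0.02652013,
       -0.05772977,  0.03210863]), 'effort': array([-5.04094041e-04, -4.92572057e+01, -4.06045401e-01, -3.13398314e+01,
       -6.41870778e-02,  3.95315664e-02,  7.69318126e-05]), 'tool_pos': array([ 0.23710385, -0.60465688,  0.22157144]), 'tool_rot': array([ 1.79994187e+02,  1.00781913e-01, -6.85838752e+01]), 'force': array([ 0.0105226 ,  0.61283884, -0.33085969]), 'wrist_torque': array([ 0.0015149 , -0.05595602, -0.01992669]), 'grip_width': 0.0864636154682117}
```

View pics/scene0.png

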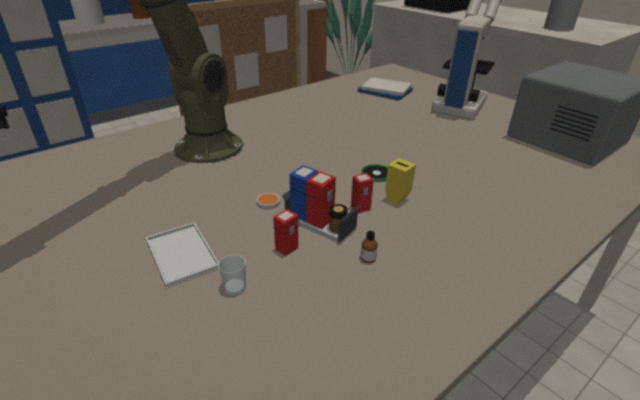

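View pics/top0.png

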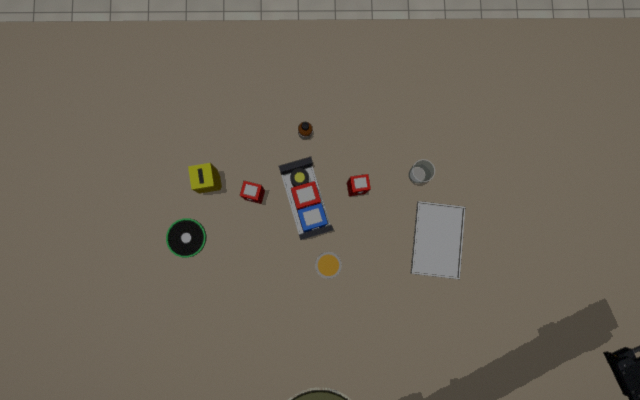

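The rack row, from near the robot outwards, is blue (313,217), red (305,195), canister (300,177). The tray is at (438,240), the dish at (186,238), the wedge at (203,177). Two smaller red boxes are decoys. I'll enlarge next.

```bash
python3 - <<'E'
import pickle,cv2
c=pickle.load(open("top0.pkl","rb"));im=c["img"]
a=cv2.resize(im[110:290,150:350],(800,720),interpolation=cv2.INTER_CUBIC)
a=cv2.resize(im[140:260,160:350],None,fx=4.2,fy=4.2,interpolation=cv2.INTER_CUBIC);cv2.imwrite("pics/t1.png",a)
a=cv2.resize(im[190:290,400:480],None,fx=5,fy=5,interpolation=cv2.INTER_CUBIC)
b=cv2.resize(im[150:250,270:340],None,fx=6,fy=6,interpolation=cv2.INTER_CUBIC)
cv2.imwrite("pics/t2.png",a);cv2.imwrite("pics/t3.png",b)
E
```

```text
(no output)
```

View pics/t1.png

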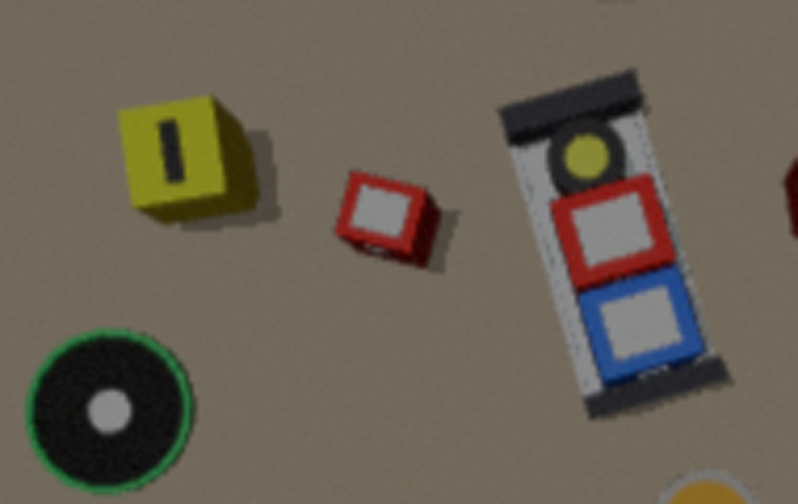

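View pics/t2.png

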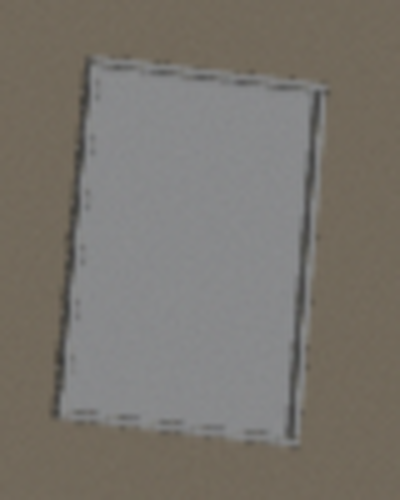

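View pics/t3.png

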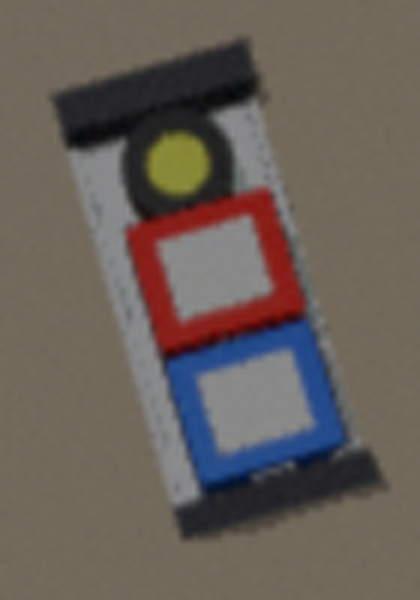

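```bash
cat > m.py <<'E'
from h import *
import pickle
c=pickle.load(open("top0.pkl","rb"))
def P(t,U,V,z):
    s,ox,oy={1:(4.2,160,140),2:(5,400,190),3:(6,270,150)}[t]
    return px2w(c,(U+.5)/s-.5+ox,(V+.5)/s-.5+oy,z)[:2]
def quad(n,t,pts,z):
    q=np.array([P(t,*p,z) for p in pts]); m=q.mean(0)
    e=[np.roll(q,-1,0)[i]-q[i] for i in range(4)]
    print(n,m.round(4),"edges",[round(float(np.linalg.norm(x))*1e3,1) for x in e],"ang",[round(float(np.degrees(np.arctan2(x[1],x[0]))),1) for x in e]); return m
quad("red",3,[(127,228),(272,188),(305,312),(167,355)],.131)
quad("blue",3,[(167,355),(310,320),(347,445),(207,490)],.131)
quad("wedge",1,[(120,110),(212,96),(225,190),(133,208)],.110)
quad("tray",2,[(88,58),(328,87),(298,444),(58,418)],.014)
quad("rack70",3,[(52,97),(248,40),(385,487),(182,540)],.07)
print("can",P(3,179,163,.064),"dish",P(1,110,411,.004))
for n,u,v,z in [("beaker",425,171,.0),("petri",328,265,.012),("drop",305,128,.075),("decoyL",251,190,.09),("decoyR",360,183,.09)]: print(n,px2w(c,u,v,z)[:2].round(3))
E
python3 m.py; python3 - <<'E'
import pickle,cv2
c=pickle.load(open("scene0.pkl","rb"));im=c["img"]
cv2.imwrite("pics/s1.png",cv2.resize(im[145:270,245:425],None,fx=4.4,fy=4.4,interpolation=cv2.INTER_CUBIC))
E
```

```text
red [0.5587 0.018 ] edges [55.1, 47.2, 52.6, 48.8] ang [-75.5, -166.5, 106.2, 16.4]
blue [0.5102 0.0044] edges [53.6, 47.4, 53.3, 51.1] ang [-77.3, -164.9, 106.5, 15.5]
wedge [0.6086 0.2516] edges [49.0, 51.3, 49.1, 53.3] ang [-82.1, -172.0, 100.2, 8.0]
tray [ 0.4556 -0.3034] edges [119.8, 174.7, 117.3, 175.8] ang [-98.0, 171.6, 82.5, -7.6]
rack70 [0.5586 0.0184] edges [79.7, 182.4, 80.5, 179.3] ang [-74.5, -164.4, 103.3, 15.4]
can [0.6090548  0.03200681] dish [0.47458041 0.30997556]
beaker [ 0.628 -0.283]
petri [ 0.401 -0.033]
drop [0.723 0.017]
decoyL [0.576 0.142]
decoyR [ 0.588 -0.107]
```

View pics/s1.png

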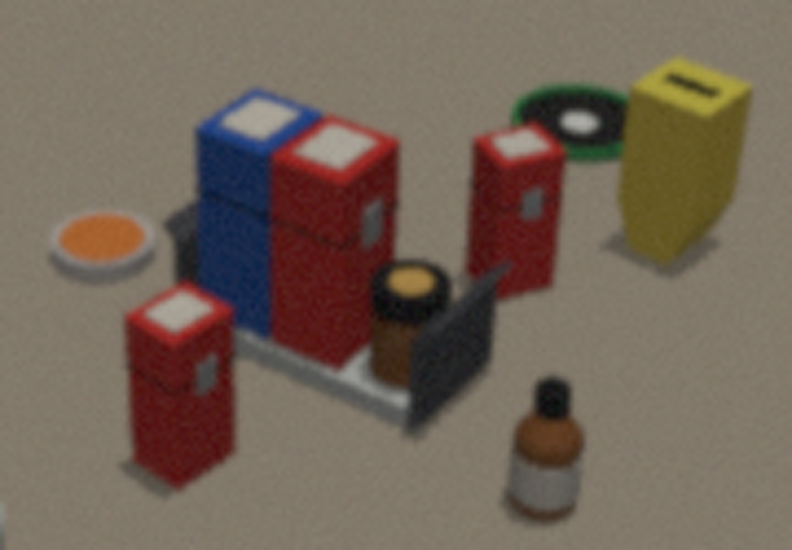

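Geometry agrees: rack centre (0.559, 0.018) at yaw 15.5°, red in the middle place, blue in the near end and the canister in the far end. The tray is at (0.456, -0.303), yaw -8°. The wedge is at (0.609, 0.252), x-axis yaw 8°, and the chamfers show on its -y face. Next is a helper to plan moves.

```bash
cat > p.py <<'E'
# usage: p.py x y z yaw [maxstep_cm] -> rows from the present pose
import sys,math; from h import *
o=telemetry.get_obs(); p=np.array(o["tool_pos"]); yaw=o["tool_rot"][2]
a=[float(v) for v in sys.argv[1:]]; t=np.array(a[:3]); ms=a[4] if len(a)>4 else 5.5
d=t-p; dy=(a[3]-yaw+180)%360-180
n=max(1,math.ceil(np.linalg.norm(d)*100/ms),math.ceil(abs(dy)/9))
rows=[]
for i in range(n):
    r=R.from_euler("xyz",[*o["tool_rot"][:2],yaw+dy*i/n],degrees=True)
    rows.append([round(float(v),1) for v in r.inv().apply(d*100/n)])
print("t",round(o["time_s"],2),"pos",p.round(4),"rot",np.round(o["tool_rot"],1),"F",np.round(o["force"],1),"w",round(o["grip_width"],4)); print(n,"rows",rows,"twist each",round(-dy/n,1))
E
python3 p.py 0.510 0.0044 0.24 -74.5
```

```text
t 0.1 pos [ 0.2371 -0.6047  0.2216] rot [ 1.80e+02  1.00e-01 -6.86e+01] F [ 0.   0.6 -0.3] w 0.0865
13 rows [[-3.6, -3.7, -0.1], [-3.6, -3.6, -0.1], [-3.7, -3.6, -0.1], [-3.7, -3.6, -0.1], [-3.7, -3.5, -0.1], [-3.7, -3.5, -0.1], [-3.8, -3.5, -0.1], [-3.8, -3.5, -0.1], [-3.8, -3.4, -0.1], [-3.8, -3.4, -0.1], [-3.9, -3.4, -0.1], [-3.9, -3.3, -0.1], [-3.9, -3.3, -0.1]] twist each 0.5
```

>>> arm_command([
  [-3.6,-3.7,-0.1],
  [-3.6,-3.6,-0.1],
  [-3.7,-3.6,-0.1],
  [-3.7,-3.6,-0.1],
  [-3.7,-3.5,-0.1],
  [-3.7,-3.5,-0.1],
  [-3.8,-3.5,-0.1],
  [-3.8,-3.5,-0.1],
  [-3.8,-3.4,-0.1],
  [-3.8,-3.4,-0.1],
], twist=[0.5,0.5,0.5,0.5,0.5,0.5,0.5,0.5,0.5,0.5], grip=100)

```text
time_s: 1.35
tool_pos: [0.4518, -0.126, 0.2275]
tool_rot: [179.7, 0.3, -74.3]
force: [0.8, -0.3, 0.6]
grip_width: 0.0867
```

```bash
python3 p.py 0.510 0.0044 0.2 -74.5
```

```text
t 1.35 pos [ 0.4518 -0.126   0.2275] rot [179.7   0.3 -74.3] F [ 0.8 -0.3  0.6] w 0.0867
3 rows [[-3.7, -3.0, 0.9], [-3.7, -3.0, 0.9], [-3.7, -3.0, 0.9]] twist each 0.1
```

>>> arm_command([
  [-3.7,-3.0,0.9],
  [-3.7,-3.0,0.9],
  [-3.7,-3.0,0.9],
  [0,0,0],
  [0,0,0],
], twist=[0,0,0,0,0])

```text
time_s: 1.98
tool_pos: [0.5092, 0.014, 0.1992]
tool_rot: [179.7, 0.4, -73.9]
force: [0.6, -0.7, -0.2]
grip_width: 0.0868
```

```bash
python3 p.py 0.510 0.0044 0.078 -74.5; python3 -c "
from h import *
c=cam('scene');cv2.imwrite('pics/s2.png',cv2.resize(c['img'][100:270,245:425],None,fx=3.5,fy=3.5,interpolation=cv2.INTER_CUBIC))"
```

```text
t 1.98 pos [0.5092 0.014  0.1992] rot [179.7   0.4 -73.9] F [ 0.6 -0.7 -0.2] w 0.0868
3 rows [[0.3, 0.0, 4.0], [0.3, 0.0, 4.0], [0.3, 0.0, 4.0]] twist each 0.2
```

View pics/s2.png

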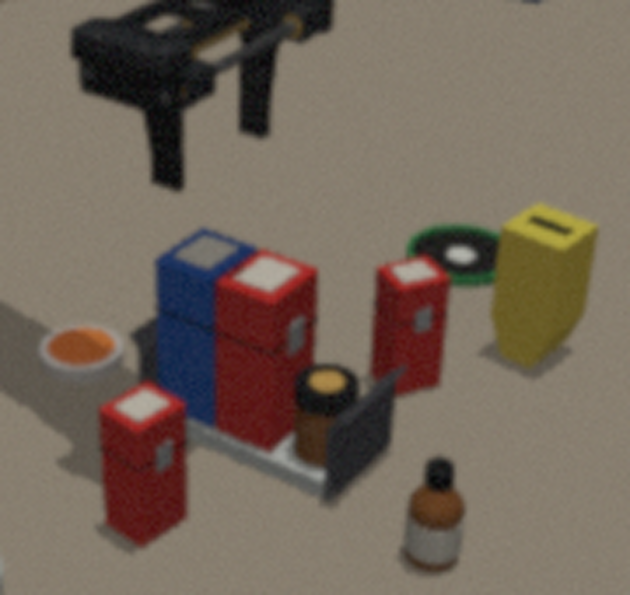

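The jaws straddle the blue box, with the fingers at about (167,150) and (255,100). Descending.

>>> arm_command([
  [0.9,0,2.0],
  [0,0,3.0],
  [0,0,3.0],
  [0,0,2.5],
  [0,0,1.0],
  [0,0,0],
  [0,0,0],
], twist=[0.5,0,0,0,0,0,0])

```text
time_s: 2.9
tool_pos: [0.5119, -0.0043, 0.0839]
tool_rot: [179.9, 0.0, -75.3]
force: [-0.3, 0.0, -0.3]
grip_width: 0.0871
```

```bash
python3 p.py 0.510 0.0044 0.077 -74.5
```

```text
t 2.9 pos [ 0.5119 -0.0043  0.0839] rot [179.9   0.  -75.3] F [-0.3  0.  -0.3] w 0.0871
1 rows [[-0.9, -0.0, 0.7]] twist each -0.8
```

>>> arm_command([
  [-0.6,0,0.5],
  [0,0,0],
  [0,0,0],
], twist=[-0.6,0,0])

```text
time_s: 3.28
tool_pos: [0.5116, 0.002, 0.0805]
tool_rot: [-179.9, -0.1, -74.6]
force: [0.3, 0.7, 0.5]
grip_width: 0.0873
```

```bash
python3 p.py 0.510 0.0044 0.077 -74.5
```

```text
t 3.27 pos [0.5116 0.002  0.0805] rot [-1.799e+02 -1.000e-01 -7.460e+01] F [0.3 0.7 0.5] w 0.0873
1 rows [[-0.3, 0.1, 0.3]] twist each -0.1
```

>>> arm_command([
  [-0.2,0.1,0.2],
  [0,0,0],
  [0,0,0],
  [0,0,0],
  [0,0,0],
  [0,0,0],
], twist=[0,0,0,0,0,0], grip=40, force=25)

```text
time_s: 4.03
tool_pos: [0.5101, 0.0041, 0.0786]
tool_rot: [-179.9, -0.0, -74.6]
force: [-1.2, 0.3, -0.2]
grip_width: 0.0558
```

```bash
python3 p.py 0.510 0.0044 0.2 -74.5
```

```text
t 4.03 pos [0.5101 0.0041 0.0786] rot [-179.9   -0.   -74.6] F [-1.2  0.3 -0.2] w 0.0558
3 rows [[-0.0, -0.0, -4.0], [-0.0, -0.0, -4.0], [-0.0, -0.0, -4.0]] twist each -0.0
```

>>> arm_command([
  [0,0,-1.0],
  [0,0,-2.0],
  [0,0,-3.0],
  [0,0,-3.0],
  [0,0,-2.5],
  [0,0,0],
], twist=[0,0,0,0,0,0])

```text
time_s: 4.78
tool_pos: [0.51, 0.0042, 0.1987]
tool_rot: [-179.8, -0.1, -74.6]
force: [-0.1, 0.1, -1.3]
grip_width: 0.0557
```

```bash
python3 p.py 0.416 -0.2978 0.19 -98 4
```

```text
t 4.78 pos [0.51   0.0042 0.1987] rot [-1.798e+02 -1.000e-01 -7.460e+01] F [-0.1  0.1 -1.3] w 0.0557
8 rows [[3.3, 2.1, 0.1], [3.4, 2.0, 0.1], [3.5, 1.8, 0.1], [3.6, 1.6, 0.1], [3.7, 1.4, 0.1], [3.8, 1.2, 0.1], [3.8, 1.0, 0.1], [3.9, 0.8, 0.1]] twist each 2.9
```

>>> arm_command([
  [3.3,2.1,0.1],
  [3.4,2.0,0.1],
  [3.5,1.8,0.1],
  [3.6,1.6,0.1],
  [3.7,1.4,0.1],
  [3.8,1.2,0.1],
  [3.8,1.0,0.1],
  [2.5,0.5,0.1],
  [0,0,0],
  [0,0,0],
], twist=[2.9,2.9,2.9,2.9,2.9,2.9,2.9,2.5,0,0])

```text
time_s: 6.02
tool_pos: [0.4126, -0.2876, 0.1789]
tool_rot: [179.4, 0.4, -97.9]
force: [0.1, 0.8, -1.5]
grip_width: 0.056
```

```bash
python3 p.py 0.416 -0.2978 0.10 -98 4
```

```text
t 6.03 pos [ 0.4126 -0.2876  0.1789] rot [179.4   0.4 -97.9] F [ 0.1  0.8 -1.5] w 0.056
2 rows [[0.5, -0.3, 3.9], [0.5, -0.3, 3.9]] twist each 0.1
```

>>> arm_command([
  [0.7,-0.4,1.5],
  [0,0,2.5],
  [0,0,2.5],
  [0,0,1.5],
  [0,0,0],
  [0,0,0],
], twist=[0,0,0,0,0,0])

```text
time_s: 6.78
tool_pos: [0.4185, -0.2905, 0.0943]
tool_rot: [179.5, 0.5, -97.3]
force: [-0.3, -0.3, -1.5]
grip_width: 0.0556
```

```bash
python3 p.py 0.416 -0.2978 0.0768 -98 4
```

```text
t 6.78 pos [ 0.4185 -0.2905  0.0943] rot [179.5   0.5 -97.3] F [-0.3 -0.3 -1.5] w 0.0556
1 rows [[0.8, 0.1, 1.7]] twist each 0.7
```

>>> arm_command([
  [0.7,0.1,0.5],
  [0,0,0.5],
  [0,0,0.4],
  [0,0,0.3],
  [0,0,0],
  [0,0,0],
], twist=[0.6,0,0,0,0,0])

```text
time_s: 7.52
tool_pos: [0.4175, -0.2988, 0.078]
tool_rot: [179.7, 0.4, -98.0]
force: [0.4, -1.0, -1.4]
grip_width: 0.0563
```

```bash
python3 p.py 0.416 -0.2978 0.0768 -98 4
```

```text
t 7.53 pos [ 0.4175 -0.2988  0.078 ] rot [179.7   0.4 -98. ] F [ 0.4 -1.  -1.4] w 0.0563
1 rows [[-0.1, 0.2, 0.1]] twist each 0.0
```

>>> arm_command([
  [0,0,0.2],
  [0,0,0],
  [0,0,0],
], twist=[0,0,0])

```text
time_s: 7.9
tool_pos: [0.418, -0.299, 0.077]
tool_rot: [179.7, 0.3, -97.9]
force: [0.1, 0.6, -2.3]
grip_width: 0.0562
```

>>> arm_command([
  [0,0,0],
  [0,0,0],
  [0,0,0],
  [0,0,0],
  [0,0,-2.0],
  [0,0,-4.0],
  [0,0,-4.0],
  [0,0,-2.0],
  [0,0,0],
], twist=[0,0,0,0,0,0,0,0,0], grip=100)

```text
time_s: 9.02
tool_pos: [0.4184, -0.2996, 0.2002]
tool_rot: [179.7, 0.3, -97.9]
force: [-0.6, -0.7, 0.4]
grip_width: 0.087
```

```bash
python3 p.py 0.5587 0.018 0.19 -74.6 5
```

```text
t 9.03 pos [ 0.4184 -0.2996  0.2002] rot [179.7   0.3 -97.9] F [-0.6 -0.7  0.4] w 0.087
7 rows [[-4.8, -1.4, 0.2], [-4.7, -1.6, 0.2], [-4.6, -1.9, 0.2], [-4.5, -2.2, 0.2], [-4.3, -2.4, 0.2], [-4.2, -2.7, 0.2], [-4.0, -2.9, 0.2]] twist each -3.3
```

>>> arm_command([
  [-4.8,-1.4,0.1],
  [-4.7,-1.6,0.1],
  [-4.6,-1.9,0.1],
  [-4.5,-2.2,0.1],
  [-4.3,-2.4,0.1],
  [-4.2,-2.7,0.0],
  [-2.5,-1.8,0.0],
  [0,0,0],
  [0,0,0],
], twist=[-3.3,-3.3,-3.3,-3.3,-3.3,-3.3,-2.5,0,0])

```text
time_s: 10.15
tool_pos: [0.5491, 0.01, 0.1844]
tool_rot: [179.2, 0.8, -75.2]
force: [-1.7, 0.4, -0.5]
grip_width: 0.0872
```

```bash
python3 p.py 0.5587 0.018 0.079 -74.6 5; python3 -c "
from h import *
c=cam('top');cv2.imwrite('pics/t4.png',cv2.resize(c['img'][130:290,270:490],None,fx=3.6,fy=3.6,interpolation=cv2.INTER_CUBIC))"
```

```text
t 10.15 pos [0.5491 0.01   0.1844] rot [179.2   0.8 -75.2] F [-1.7  0.4 -0.5] w 0.0872
3 rows [[-0.1, -0.4, 3.5], [-0.1, -0.4, 3.5], [-0.1, -0.4, 3.5]] twist each -0.2
```

View pics/t4.png

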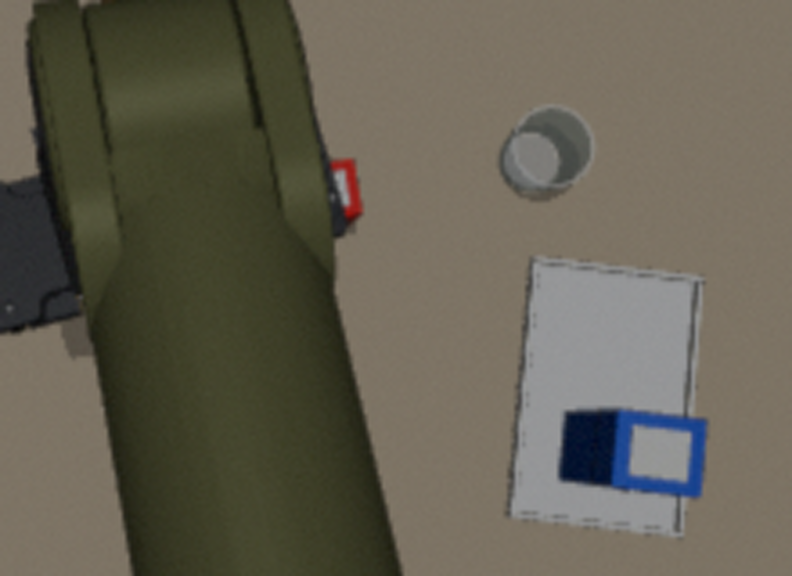

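Blue stands in the lower half of the tray, top at (660,455) in the crop. Now the red box.

>>> arm_command([
  [-0.4,-1.1,1.0],
  [0,0,2.5],
  [0,0,3.0],
  [0,0,2.0],
  [0,0,0.3],
  [0,0,0],
  [0,0,0],
], twist=[-0.5,0,0,0,0,0,0])

```text
time_s: 11.08
tool_pos: [0.5592, 0.0124, 0.0919]
tool_rot: [179.2, 0.7, -75.2]
force: [-0.4, 1.2, -0.6]
grip_width: 0.0868
```

```bash
python3 p.py 0.5587 0.018 0.079 -74.6 5
```

```text
t 11.07 pos [0.5592 0.0124 0.0919] rot [179.2   0.7 -75.2] F [-0.4  1.2 -0.6] w 0.0868
1 rows [[-0.5, -0.1, 1.3]] twist each -0.6
```

>>> arm_command([
  [-0.5,-0.1,0.8],
  [0,0,0.3],
  [0,0,0],
  [0,0,0],
], twist=[-0.5,0,0,0])

```text
time_s: 11.58
tool_pos: [0.5598, 0.0182, 0.0817]
tool_rot: [179.4, 0.7, -74.7]
force: [0.2, 0.5, -0.2]
grip_width: 0.0869
```

```bash
python3 p.py 0.5587 0.018 0.079 -74.6 5
```

```text
t 11.57 pos [0.5598 0.0182 0.0817] rot [179.4   0.7 -74.7] F [ 0.2  0.5 -0.2] w 0.0869
1 rows [[-0.0, 0.1, 0.3]] twist each -0.1
```

>>> arm_command([
  [0,0.1,0.2],
  [0,0,0],
  [0,0,0],
  [0,0,0],
  [0,0,0],
  [0,0,0],
], twist=[0,0,0,0,0,0], grip=40, force=25)

```text
time_s: 12.32
tool_pos: [0.5588, 0.018, 0.0799]
tool_rot: [179.4, 0.7, -74.7]
force: [0.2, 1.0, -0.2]
grip_width: 0.0558
```

>>> arm_command([
  [0,0,-1.0],
  [0,0,-2.0],
  [0,0,-3.0],
  [0,0,-3.0],
  [0,0,-2.5],
  [0,0,0],
], twist=[0,0,0,0,0,0])

```text
time_s: 13.08
tool_pos: [0.559, 0.0165, 0.1987]
tool_rot: [179.3, 0.7, -74.7]
force: [-0.0, 0.5, -2.5]
grip_width: 0.0562
```

```bash
python3 p.py 0.4952 -0.309 0.19 -98 4
```

```text
t 13.07 pos [0.559  0.0165 0.1987] rot [179.3   0.7 -74.7] F [-0.   0.5 -2.5] w 0.0562
9 rows [[3.3, 1.6, 0.1], [3.4, 1.5, 0.1], [3.4, 1.3, 0.1], [3.5, 1.2, 0.1], [3.5, 1.0, 0.1], [3.6, 0.9, 0.1], [3.6, 0.7, 0.1], [3.6, 0.5, 0.1], [3.7, 0.4, 0.1]] twist each 2.6
```

>>> arm_command([
  [3.3,1.6,-0.3],
  [3.4,1.5,-0.3],
  [3.4,1.3,-0.2],
  [3.5,1.2,-0.1],
  [3.5,1.0,0],
  [3.6,0.9,0.1],
  [3.6,0.7,0.1],
  [3.6,0.5,0.1],
  [2.5,0.3,0.1],
  [0,0,0],
], twist=[2.6,2.6,2.6,2.6,2.6,2.6,2.6,2.6,2.4,0])

```text
time_s: 14.32
tool_pos: [0.4884, -0.3076, 0.1917]
tool_rot: [178.3, 0.5, -98.8]
force: [0.3, -0.1, -2.1]
grip_width: 0.0561
```

```bash
python3 p.py 0.4952 -0.309 0.1 -98 4
```

```text
t 14.32 pos [ 0.4884 -0.3076  0.1917] rot [178.3   0.5 -98.8] F [ 0.3 -0.1 -2.1] w 0.0561
3 rows [[0.0, -0.3, 3.0], [0.0, -0.3, 3.0], [0.0, -0.3, 3.0]] twist each -0.3
```

>>> arm_command([
  [0,-0.7,1.5],
  [0,0,2.5],
  [0,0,2.5],
  [0,0,2.0],
  [0,0,0.5],
  [0,0,0],
  [0,0,0],
], twist=[-0.8,0,0,0,0,0,0])

```text
time_s: 15.2
tool_pos: [0.4993, -0.2974, 0.0963]
tool_rot: [178.4, 0.9, -96.9]
force: [-1.1, 0.1, -2.2]
grip_width: 0.0557
```

```bash
python3 p.py 0.4952 -0.309 0.078 -98 4
```

```text
t 15.2 pos [ 0.4993 -0.2974  0.0963] rot [178.4   0.9 -96.9] F [-1.1  0.1 -2.2] w 0.0557
1 rows [[1.2, 0.2, 1.8]] twist each 1.1
```

>>> arm_command([
  [1.0,0.2,0.5],
  [0,0,0.6],
  [0,0,0.4],
  [0,0,0.1],
  [0,0,0],
  [0,0,0],
], twist=[1.0,0,0,0,0,0])

```text
time_s: 15.95
tool_pos: [0.4963, -0.3085, 0.0807]
tool_rot: [178.6, 0.8, -98.1]
force: [0.2, -0.2, -1.7]
grip_width: 0.0556
```

```bash
python3 p.py 0.4952 -0.309 0.078 -98 4
```

```text
t 15.95 pos [ 0.4963 -0.3085  0.0807] rot [178.6   0.8 -98.1] F [ 0.2 -0.2 -1.7] w 0.0556
1 rows [[0.1, 0.1, 0.3]] twist each -0.1
```

Lower gently to contact, release, and rise.

>>> arm_command([
  [0,0,0.3],
  [0,0,0.1],
  [0,0,0],
], twist=[0,0,0])

```text
time_s: 16.32
tool_pos: [0.4968, -0.3085, 0.0783]
tool_rot: [178.6, 0.8, -98.0]
force: [-0.3, 0.3, -2.7]
grip_width: 0.0559
```

>>> arm_command([
  [0,0,0],
  [0,0,0],
  [0,0,0],
  [0,0,0],
  [0,0,-2.0],
  [0,0,-4.0],
  [0,0,-4.0],
  [0,0,-2.0],
  [0,0,0],
], twist=[0,0,0,0,0,0,0,0,0], grip=100)

```text
time_s: 17.45
tool_pos: [0.5011, -0.311, 0.2078]
tool_rot: [179.0, 0.6, -98.0]
force: [0.2, 0.4, 0.6]
grip_width: 0.087
```

```bash
python3 p.py 0.608 0.0317 0.19 -74.6 5
```

```text
t 17.45 pos [ 0.5011 -0.311   0.2078] rot [179.    0.6 -98. ] F [0.2 0.4 0.6] w 0.087
8 rows [[-4.4, -0.7, 0.3], [-4.4, -1.0, 0.3], [-4.3, -1.2, 0.2], [-4.3, -1.4, 0.2], [-4.2, -1.6, 0.2], [-4.1, -1.8, 0.2], [-4.0, -2.0, 0.2], [-3.9, -2.2, 0.2]] twist each -2.9
```

>>> arm_command([
  [-4.4,-0.7,0.1],
  [-4.4,-1.0,0.1],
  [-4.3,-1.2,0.1],
  [-4.3,-1.4,0.1],
  [-4.2,-1.6,0.1],
  [-4.1,-1.8,0.1],
  [-4.0,-2.0,0.1],
  [-2.5,-1.4,0],
  [0,0,0],
  [0,0,0],
], twist=[-2.9,-2.9,-2.9,-2.9,-2.9,-2.9,-2.9,-2.5,0,0])

```text
time_s: 18.7
tool_pos: [0.6006, 0.0244, 0.1977]
tool_rot: [178.9, 1.1, -74.7]
force: [-0.6, 0.1, -0.5]
grip_width: 0.087
```

```bash
python3 p.py 0.608 0.0317 0.034 -74.6 5; python3 -c "
from h import *
c=cam('scene');i=c['img'];cv2.imwrite('pics/s3.png',cv2.resize(i[100:300,130:430],None,fx=2.6,fy=2.6,interpolation=cv2.INTER_CUBIC))"
```

```text
t 18.7 pos [0.6006 0.0244 0.1977] rot [178.9   1.1 -74.7] F [-0.6  0.1 -0.5] w 0.087
4 rows [[-0.0, -0.3, 4.1], [-0.0, -0.3, 4.1], [-0.0, -0.3, 4.1], [-0.0, -0.3, 4.1]] twist each -0.0
```

View pics/s3.png

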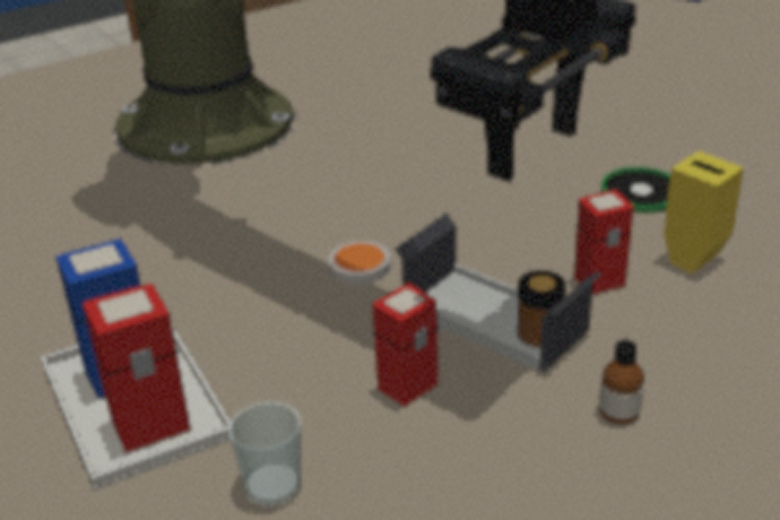

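Both boxes stand upright on the tray and the canister is in place. A quick triangulation of the decoy's height will tell me the clearance of the gripper body.

```bash
python3 -c "
from h import *
import pickle
t=pickle.load(open('top0.pkl','rb'));s=pickle.load(open('scene0.pkl','rb'))
for u,v,a,b in [(251,190.5,363.3,176.7),(360.5,183.5,130+405/2.6,100+300/2.6)]:
  for z in (.08,.09,.1,.11,.12): print(z,(px2w(t,u,v,z)-px2w(s,a,b,z))[:2].round(3),px2w(t,u,v,z)[:2].round(3))
"
```

```text
0.08 [ 0.017 -0.023] [0.577 0.143]
0.09 [ 0.004 -0.012] [0.575 0.142]
0.1 [-0.009 -0.   ] [0.574 0.141]
0.11 [-0.022  0.011] [0.573 0.14 ]
0.12 [-0.035  0.022] [0.572 0.139]
0.08 [ 0.014 -0.017] [ 0.588 -0.109]
0.09 [ 0.001 -0.008] [ 0.587 -0.108]
0.1 [-0.012  0.002] [ 0.585 -0.107]
0.11 [-0.025  0.011] [ 0.584 -0.106]
0.12 [-0.037  0.02 ] [ 0.583 -0.104]
```

>>> arm_command([
  [-0.1,-0.9,1.0],
  [0,0,2.5],
  [0,0,3.0],
  [0,0,2.0],
  [0,0,0],
  [0,0,0],
], twist=[0,0,0,0,0,0])

```text
time_s: 19.5
tool_pos: [0.6086, 0.0216, 0.1078]
tool_rot: [178.8, 1.0, -75.4]
force: [0.3, -0.7, 0.3]
grip_width: 0.0872
```

```bash
python3 p.py 0.608 0.0317 0.034 -74.6 5
```

```text
t 19.5 pos [0.6086 0.0216 0.1078] rot [178.8   1.  -75.4] F [ 0.3 -0.7  0.3] w 0.0872
2 rows [[-0.4, -0.2, 3.7], [-0.4, -0.2, 3.7]] twist each -0.4
```

>>> arm_command([
  [-0.9,-0.3,1.5],
  [0,0,2.2],
  [0,0,1.8],
  [0,0,0.6],
  [0,0,0],
  [0,0,0],
], twist=[-0.5,0,0,0,0,0])

```text
time_s: 20.25
tool_pos: [0.6102, 0.0343, 0.0464]
tool_rot: [179.1, 0.9, -74.8]
force: [-0.7, -0.1, 0.4]
grip_width: 0.0869
```

```bash
python3 p.py 0.608 0.0317 0.038 -74.6 5
```

```text
t 20.25 pos [0.6102 0.0343 0.0464] rot [179.1   0.9 -74.8] F [-0.7 -0.1  0.4] w 0.0869
1 rows [[0.2, 0.3, 0.8]] twist each -0.2
```

>>> arm_command([
  [0.1,0.2,0.7],
  [0,0,0],
  [0,0,0],
], twist=[0,0,0])

```text
time_s: 20.62
tool_pos: [0.6092, 0.0325, 0.0402]
tool_rot: [179.3, 0.9, -74.8]
force: [0.1, 0.4, -0.6]
grip_width: 0.087
```

>>> arm_command([
  [0,0,0],
  [0,0,0],
  [0,0,0],
  [0,0,0],
  [0,0,0],
], twist=[0,0,0,0,0], grip=25, force=20)

```text
time_s: 21.25
tool_pos: [0.6095, 0.0326, 0.0406]
tool_rot: [179.3, 0.9, -74.8]
force: [-0.5, 1.2, 0.3]
grip_width: 0.0448
```

```bash
python3 p.py 0.608 0.0317 0.15 -74.6 5
```

```text
t 21.25 pos [0.6095 0.0326 0.0406] rot [179.3   0.9 -74.8] F [-0.5  1.2  0.3] w 0.0448
3 rows [[-0.0, 0.1, -3.6], [-0.0, 0.1, -3.6], [-0.0, 0.1, -3.6]] twist each -0.1
```

>>> arm_command([
  [0,0,0],
  [0,0,-1.0],
  [0,0,-2.0],
  [0,0,-3.0],
  [0,0,-4.0],
  [0,0,-3.5],
  [0,0,0],
], twist=[0,0,0,0,0,0,0])

```text
time_s: 22.12
tool_pos: [0.6122, 0.0313, 0.1854]
tool_rot: [179.5, 0.8, -74.8]
force: [-0.6, -0.6, -1.7]
grip_width: 0.0427
```

```bash
python3 p.py 0.4746 0.31 0.17 -75 4.5
```

```text
t 22.12 pos [0.6122 0.0313 0.1854] rot [179.5   0.8 -74.8] F [-0.6 -0.6 -1.7] w 0.0427
7 rows [[-4.4, 0.9, 0.3], [-4.4, 0.9, 0.3], [-4.4, 0.9, 0.3], [-4.4, 0.9, 0.3], [-4.4, 0.9, 0.3], [-4.4, 0.9, 0.3], [-4.4, 0.9, 0.3]] twist each 0.0
```

>>> arm_command([
  [-4.0,0.8,0],
  [-4.4,0.9,0.1],
  [-4.4,0.9,0.1],
  [-4.4,0.9,0.1],
  [-4.4,0.9,0.1],
  [-4.4,0.9,0.1],
  [-3.0,0.6,0.1],
  [0,0,0],
  [0,0,0],
], twist=[0,0,0,0,0,0,0,0,0])

```text
time_s: 23.25
tool_pos: [0.4718, 0.2998, 0.1794]
tool_rot: [179.1, 0.6, -74.9]
force: [0.6, -0.7, -2.4]
grip_width: 0.0427
```

```bash
python3 p.py 0.4746 0.31 0.0386 -75 4.5
```

```text
t 23.25 pos [0.4718 0.2998 0.1794] rot [179.1   0.6 -74.9] F [ 0.6 -0.7 -2.4] w 0.0427
4 rows [[-0.2, -0.2, 3.5], [-0.2, -0.2, 3.5], [-0.2, -0.2, 3.5], [-0.2, -0.2, 3.5]] twist each 0.0
```

>>> arm_command([
  [-0.8,-0.6,2.0],
  [0,0,3.0],
  [0,0,3.0],
  [0,0,2.0],
  [0,0,0.6],
  [0,0,0],
  [0,0,0],
], twist=[0,0,0,0,0,0,0])

```text
time_s: 24.12
tool_pos: [0.4801, 0.3023, 0.071]
tool_rot: [179.2, 0.4, -75.7]
force: [0.3, -0.4, -0.1]
grip_width: 0.0426
```

```bash
python3 p.py 0.4746 0.31 0.0386 -75 4.5
```

```text
t 24.12 pos [0.4801 0.3023 0.071 ] rot [179.2   0.4 -75.7] F [ 0.3 -0.4 -0.1] w 0.0426
1 rows [[-0.9, 0.3, 3.3]] twist each -0.7
```

>>> arm_command([
  [-0.8,0.3,1.0],
  [0,0,1.0],
  [0,0,0.6],
  [0,0,0.2],
  [0,0,0],
  [0,0,0],
], twist=[-0.5,0,0,0,0,0])

```text
time_s: 24.88
tool_pos: [0.4751, 0.3109, 0.0426]
tool_rot: [179.4, 0.5, -75.1]
force: [0.6, -0.1, -2.0]
grip_width: 0.0422
```

```bash
python3 p.py 0.4746 0.31 0.0386 -75 4.5
```

```text
t 24.88 pos [0.4751 0.3109 0.0426] rot [179.4   0.5 -75.1] F [ 0.6 -0.1 -2. ] w 0.0422
1 rows [[0.1, 0.1, 0.4]] twist each -0.1
```

>>> arm_command([
  [0,0,0.3],
  [0,0,0.1],
  [0,0,0],
], twist=[0,0,0])

```text
time_s: 25.25
tool_pos: [0.4755, 0.3109, 0.0387]
tool_rot: [179.4, 0.5, -75.1]
force: [0.0, -0.4, -1.6]
grip_width: 0.0425
```

```bash
python3 p.py 0.4746 0.31 0.0386 -75 4.5
```

```text
t 25.25 pos [0.4755 0.3109 0.0387] rot [179.4   0.5 -75.1] F [ 0.  -0.4 -1.6] w 0.0425
1 rows [[0.1, 0.1, 0.0]] twist each -0.1
```

>>> arm_command([
  [0,0,0.1],
  [0,0,0.1],
  [0,0,0],
], twist=[0,0,0])

```text
time_s: 25.62
tool_pos: [0.4759, 0.3113, 0.0386]
tool_rot: [179.5, 0.4, -75.1]
force: [-0.0, 0.2, -0.8]
grip_width: 0.0423
```

```bash
python3 p.py 0.4746 0.31 0.0386 -75 4.5;python3 -c "
from h import *
c=cam('scene');i=c['img'];cv2.imwrite('pics/s4.png',cv2.resize(i[120:220,330:430],None,fx=4,fy=4,interpolation=cv2.INTER_CUBIC))"
```

```text
t 25.62 pos [0.4759 0.3113 0.0386] rot [179.5   0.4 -75.1] F [-0.   0.2 -0.8] w 0.0423
1 rows [[0.1, 0.2, -0.0]] twist each -0.1
```

View pics/s4.png

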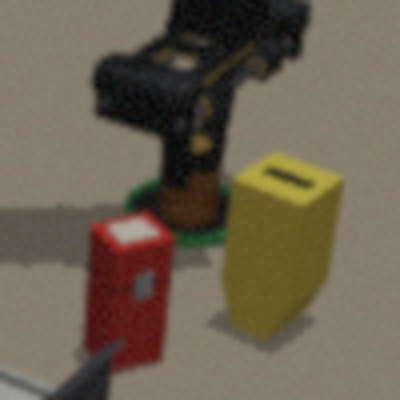

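The canister is in the dish and touching the floor (a 2 mm downward command gave no movement). Releasing.

>>> arm_command([
  [0,0,0],
  [0,0,0],
  [0,0,0],
  [0,0,0],
  [0,0,-2.0],
  [0,0,-4.0],
  [0,0,-5.0],
  [0,0,-4.0],
  [0,0,-1.0],
  [0,0,0],
], twist=[0,0,0,0,0,0,0,0,0,0], grip=100)

```text
time_s: 26.92
tool_pos: [0.4777, 0.3116, 0.2088]
tool_rot: [179.7, 0.5, -75.0]
force: [-0.2, -0.9, -0.7]
grip_width: 0.0869
```

```bash
python3 p.py 0.4968 -0.3085 0.2 -98 5.5
```

```text
t 26.93 pos [0.4777 0.3116 0.2088] rot [179.7   0.5 -75. ] F [-0.2 -0.9 -0.7] w 0.0869
12 rows [[5.0, 1.2, 0.0], [5.1, 1.0, 0.0], [5.1, 0.8, 0.0], [5.1, 0.7, 0.0], [5.1, 0.5, 0.0], [5.2, 0.3, 0.0], [5.2, 0.2, 0.0], [5.2, -0.0, 0.0], [5.2, -0.2, 0.0], [5.2, -0.4, 0.0], [5.1, -0.5, 0.0], [5.1, -0.7, 0.0]] twist each 1.9
```

>>> arm_command([
  [5.0,1.6,0.0],
  [5.1,1.4,0.0],
  [5.1,1.2,0.0],
  [5.1,1.1,0.0],
  [5.1,0.9,0.0],
  [5.2,0.7,0.0],
  [5.2,0.5,0.0],
  [5.2,0.3,0.0],
  [5.2,0.2,0.0],
  [5.2,0.2,0.0],
], twist=[1.9,1.9,1.9,1.9,1.9,1.9,1.9,1.9,1.9,1.9])

```text
time_s: 28.18
tool_pos: [0.4438, -0.2215, 0.1894]
tool_rot: [178.3, 0.6, -94.1]
force: [1.6, -0.6, -0.3]
grip_width: 0.0872
```

```bash
python3 p.py 0.418 -0.299 0.19 -98 4.5
```

```text
t 28.18 pos [ 0.4438 -0.2215  0.1894] rot [178.3   0.6 -94.1] F [ 1.6 -0.6 -0.3] w 0.0872
2 rows [[4.0, 1.0, -0.0], [4.0, 0.9, -0.0]] twist each 2.0
```

>>> arm_command([
  [3.7,1.2,0],
  [2.0,0.9,0],
  [0,0,0],
  [0,0,0],
], twist=[2.0,1.5,0,0])

```text
time_s: 28.68
tool_pos: [0.414, -0.2784, 0.1843]
tool_rot: [177.8, 0.8, -98.0]
force: [-0.2, 0.2, -0.3]
grip_width: 0.0869
```

```bash
python3 p.py 0.418 -0.299 0.077 -98 4.5; python3 -c "
from h import *
c=cam('top');i=c['img'];cv2.imwrite('pics/t5.png',cv2.resize(i[130:290,140:500],None,fx=2.2,fy=2.2,interpolation=cv2.INTER_CUBIC))"
```

```text
t 28.68 pos [ 0.414  -0.2784  0.1843] rot [177.8   0.8 -98. ] F [-0.2  0.2 -0.3] w 0.0869
3 rows [[0.7, -0.4, 3.6], [0.7, -0.4, 3.6], [0.7, -0.4, 3.6]] twist each 0.0
```

View pics/t5.png

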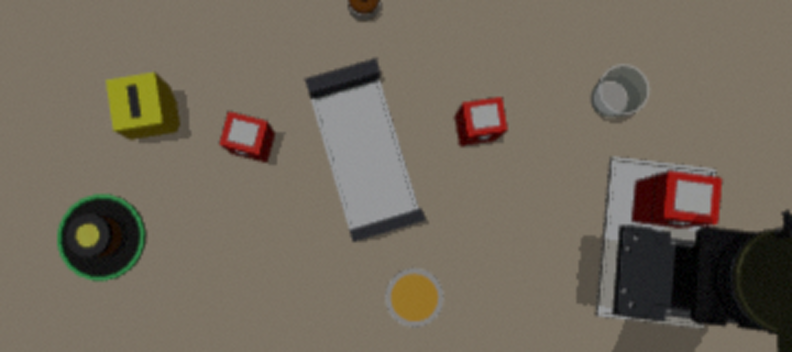

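The canister stands in the dish and the rack is empty. Next I'll pick up blue.

>>> arm_command([
  [1.5,-0.6,1.5],
  [0,-0.1,2.5],
  [0,-0.1,3.0],
  [0,-0.1,2.0],
  [0,0,0.6],
  [0,0,0],
  [0,0,0],
], twist=[0,0,0,0,0,0,0])

```text
time_s: 29.6
tool_pos: [0.4215, -0.292, 0.0824]
tool_rot: [177.9, 0.8, -97.4]
force: [0.4, -0.8, -0.2]
grip_width: 0.087
```

```bash
python3 p.py 0.418 -0.299 0.077 -98 4.5
```

```text
t 29.6 pos [ 0.4215 -0.292   0.0824] rot [177.9   0.8 -97.4] F [ 0.4 -0.8 -0.2] w 0.087
1 rows [[0.8, 0.2, 0.5]] twist each 0.6
```

>>> arm_command([
  [0.7,0.2,0.4],
  [0,0,0],
  [0,0,0],
], twist=[0.5,0,0])

```text
time_s: 29.98
tool_pos: [0.4192, -0.3001, 0.0798]
tool_rot: [178.1, 0.6, -97.9]
force: [0.2, 0.0, 0.3]
grip_width: 0.0872
```

```bash
python3 p.py 0.418 -0.299 0.077 -98 4.5
```

```text
t 29.98 pos [ 0.4192 -0.3001  0.0798] rot [178.1   0.6 -97.9] F [0.2 0.  0.3] w 0.0872
1 rows [[-0.1, 0.1, 0.3]] twist each 0.1
```

>>> arm_command([
  [-0.1,0.1,0.2],
  [0,0,0],
  [0,0,0],
  [0,0,0],
  [0,0,0],
  [0,0,0],
  [0,0,0],
], twist=[0,0,0,0,0,0,0], grip=40, force=25)

```text
time_s: 30.85
tool_pos: [0.4184, -0.2988, 0.0781]
tool_rot: [178.1, 0.6, -97.9]
force: [-0.4, 0.9, -0.2]
grip_width: 0.0558
```

>>> arm_command([
  [0,0,-1.0],
  [0,0,-2.0],
  [0,0,-3.0],
  [0,0,-3.0],
  [0,0,-2.5],
  [0,0,0],
  [0,0,0],
], twist=[0,0,0,0,0,0,0])

```text
time_s: 31.72
tool_pos: [0.4211, -0.2996, 0.1969]
tool_rot: [178.0, 0.7, -97.9]
force: [0.1, 0.7, -2.0]
grip_width: 0.056
```

```bash
python3 p.py 0.5115 0.0045 0.2 -74.6 2.6
```

```text
t 31.73 pos [ 0.4211 -0.2996  0.1969] rot [178.    0.7 -97.9] F [ 0.1  0.7 -2. ] w 0.056
13 rows [[-2.4, -0.4, -0.0], [-2.4, -0.4, -0.0], [-2.4, -0.5, -0.0], [-2.4, -0.6, -0.0], [-2.3, -0.7, -0.0], [-2.3, -0.7, -0.0], [-2.3, -0.8, -0.0], [-2.3, -0.9, -0.0], [-2.2, -1.0, -0.0], [-2.2, -1.0, -0.0], [-2.2, -1.1, -0.0], [-2.1, -1.2, -0.0], [-2.1, -1.2, -0.0]] twist each -1.8
```

>>> arm_command([
  [-2.4,-0.4,0],
  [-2.4,-0.4,0],
  [-2.4,-0.5,0],
  [-2.4,-0.6,0],
  [-2.3,-0.7,0],
  [-2.3,-0.7,0],
  [-2.3,-0.8,0],
  [-2.3,-0.9,0],
  [-2.2,-1.0,0],
  [-2.2,-1.0,0],
], twist=[-1.8,-1.8,-1.8,-1.8,-1.8,-1.8,-1.8,-1.8,-1.8,-1.8])

```text
time_s: 32.98
tool_pos: [0.4912, -0.048, 0.1963]
tool_rot: [178.2, 1.6, -78.6]
force: [-0.7, 0.3, -1.2]
grip_width: 0.056
```

```bash
python3 p.py 0.5115 0.0045 0.2 -74.6 2.6
```

```text
t 32.98 pos [ 0.4912 -0.048   0.1963] rot [178.2   1.6 -78.6] F [-0.7  0.3 -1.2] w 0.056
3 rows [[-1.6, -1.0, -0.1], [-1.6, -1.0, -0.1], [-1.5, -1.1, -0.1]] twist each -1.3
```

>>> arm_command([
  [-1.4,-0.8,0],
  [-1.4,-0.8,0],
  [-0.5,-0.4,0],
  [0,0,0],
  [0,0,0],
  [0,0,0],
], twist=[-1.2,-1.2,-0.5,0,0,0])

```text
time_s: 33.72
tool_pos: [0.5047, -0.0092, 0.1963]
tool_rot: [178.2, 1.7, -75.5]
force: [0.2, 0.2, -1.2]
grip_width: 0.0561
```

```bash
cat >> p.py <<'E'
rr=R.from_euler("xyz",o["tool_rot"],degrees=True).as_matrix(); z=-rr[:,2]
ry=np.array([np.cos(np.radians(15.5)),np.sin(np.radians(15.5)),0]); 
print("tilt deg: along row",round(np.degrees(z@ry),2),"across",round(np.degrees(z@np.array([-ry[1],ry[0],0])),2))
E
python3 p.py 0.5115 0.0045 0.15 -74.6 2.6
```

```text
t 33.73 pos [ 0.5047 -0.0092  0.1963] rot [178.2   1.7 -75.5] F [ 0.2  0.2 -1.2] w 0.0561
2 rows [[-0.5, -0.6, 2.3], [-0.5, -0.6, 2.3]] twist each -0.5
tilt deg: along row 1.78 across -1.69
```

>>> arm_command([
  [-0.8,-1.0,1.5],
  [0,0,2.0],
  [0,0,0.8],
  [0,0,0],
  [0,0,0],
], twist=[-0.8,0,0,0,0])

```text
time_s: 34.35
tool_pos: [0.5117, 0.0032, 0.1502]
tool_rot: [178.2, 1.7, -74.7]
force: [0.8, -0.2, -0.8]
grip_width: 0.0557
```

```bash
python3 p.py 0.5115 0.0045 0.15 -74.6 2.6
```

```text
t 34.35 pos [0.5117 0.0032 0.1502] rot [178.2   1.7 -74.7] F [ 0.8 -0.2 -0.8] w 0.0557
1 rows [[-0.1, -0.0, 0.0]] twist each -0.1
tilt deg: along row 1.76 across -1.74
```

```bash
python3 p.py 0.5115 0.0045 0.083 -74.6 1.2
```

```text
t 34.35 pos [0.5117 0.0032 0.1502] rot [178.2   1.7 -74.7] F [ 0.8 -0.2 -0.8] w 0.0557
6 rows [[0.0, -0.0, 1.1], [0.0, -0.0, 1.1], [0.0, -0.0, 1.1], [0.0, -0.0, 1.1], [0.0, -0.0, 1.1], [0.0, -0.0, 1.1]] twist each -0.0
tilt deg: along row 1.76 across -1.74
```

>>> arm_command([
  [0,0,1.0],
  [0,0,1.1],
  [0,0,1.1],
  [0,0,0],
  [0,0,0],
], twist=[0,0,0,0,0])

```text
time_s: 34.98
tool_pos: [0.5108, 0.0038, 0.1165]
tool_rot: [178.3, 1.7, -74.7]
force: [0.4, 0.0, -1.4]
grip_width: 0.0559
```

```bash
python3 p.py 0.5115 0.0045 0.083 -74.6 1.2
```

```text
t 34.98 pos [0.5108 0.0038 0.1165] rot [178.3   1.7 -74.7] F [ 0.4  0.  -1.4] w 0.0559
3 rows [[0.0, -0.1, 1.1], [0.0, -0.1, 1.1], [0.0, -0.1, 1.1]] twist each -0.0
tilt deg: along row 1.71 across -1.71
```

Entering freely with no contact force. Continuing down.

>>> arm_command([
  [0,-0.1,1.0],
  [0,-0.1,1.0],
  [0,0,1.0],
  [0,0,0.2],
  [0,0,0],
  [0,0,0],
], twist=[0,0,0,0,0,0])

```text
time_s: 35.72
tool_pos: [0.5119, 0.005, 0.0824]
tool_rot: [178.3, 1.7, -74.7]
force: [-0.3, -0.6, -1.0]
grip_width: 0.056
```

```bash
python3 p.py 0.5115 0.0045 0.08 -74.6 1.2
```

```text
t 35.73 pos [0.5119 0.005  0.0824] rot [178.3   1.7 -74.7] F [-0.3 -0.6 -1. ] w 0.056
1 rows [[0.0, 0.0, 0.2]] twist each -0.1
tilt deg: along row 1.69 across -1.71
```

>>> arm_command([
  [0,0,0.2],
  [0,0,0.1],
  [0,0,0],
], twist=[0,0,0])

```text
time_s: 36.1
tool_pos: [0.5125, 0.0051, 0.0806]
tool_rot: [178.4, 1.6, -74.7]
force: [-0.6, 0.4, -1.3]
grip_width: 0.0561
```

>>> arm_command([
  [0,0,0],
  [0,0,0],
  [0,0,0],
  [0,0,0],
  [0,0,-2.0],
  [0,0,-4.0],
  [0,0,-4.0],
  [0,0,-2.0],
  [0,0,0],
], twist=[0,0,0,0,0,0,0,0,0], grip=100)

```text
time_s: 37.22
tool_pos: [0.5166, 0.0025, 0.2033]
tool_rot: [178.4, 1.7, -74.7]
force: [0.6, -0.3, 1.0]
grip_width: 0.0871
```

```bash
python3 p.py 0.4968 -0.3085 0.2 -98 4
```

```text
t 37.23 pos [0.5166 0.0025 0.2033] rot [178.4   1.7 -74.7] F [ 0.6 -0.3  1. ] w 0.0871
8 rows [[3.7, 1.3, -0.0], [3.7, 1.1, -0.0], [3.8, 0.9, -0.0], [3.8, 0.7, -0.1], [3.9, 0.5, -0.1], [3.9, 0.3, -0.1], [3.9, 0.1, -0.1], [3.9, -0.1, -0.1]] twist each 2.9
tilt deg: along row 1.61 across -1.68
```

>>> arm_command([
  [3.5,1.3,0],
  [3.7,1.1,0],
  [3.8,0.9,0],
  [3.8,0.7,0],
  [3.9,0.5,0],
  [3.9,0.3,0],
  [3.5,0.1,0],
  [2.0,0,0],
  [0,0,0],
  [0,0,0],
], twist=[2.9,2.9,2.9,2.9,2.9,2.9,2.9,2.3,0,0])

```text
time_s: 38.48
tool_pos: [0.4913, -0.2983, 0.1917]
tool_rot: [177.5, 1.1, -98.5]
force: [0.0, 1.0, -0.5]
grip_width: 0.087
```

```bash
python3 p.py 0.4968 -0.3085 0.078 -98 4; python3 -c "
from h import *
c=cam('scene');i=c['img'];cv2.imwrite('pics/s5.png',cv2.resize(i[120:300,130:430],None,fx=2.6,fy=2.6,interpolation=cv2.INTER_CUBIC))"
```

```text
t 38.48 pos [ 0.4913 -0.2983  0.1917] rot [177.5   1.1 -98.5] F [ 0.   1.  -0.5] w 0.087
3 rows [[0.4, -0.4, 3.8], [0.4, -0.4, 3.8], [0.4, -0.4, 3.8]] twist each -0.2
tilt deg: along row 1.87 across -2.02
```

View pics/s5.png

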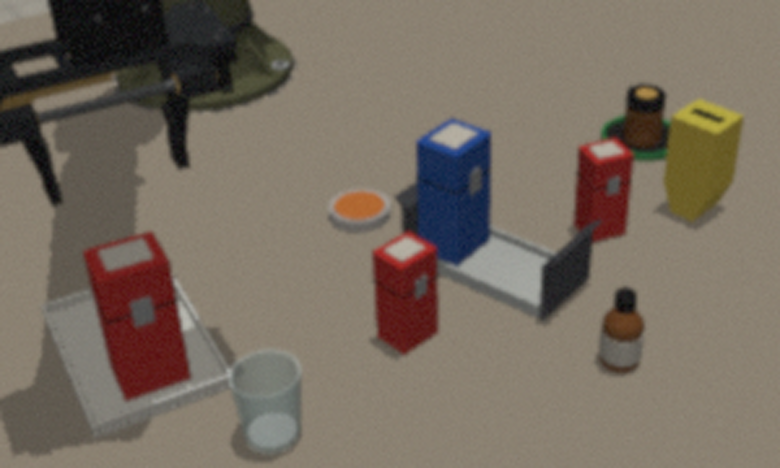

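Blue is back upright in its end place. Now red.

>>> arm_command([
  [0.9,-0.8,1.5],
  [0,-0.1,2.5],
  [0,-0.1,3.0],
  [0,-0.1,2.2],
  [0,0,0.6],
  [0,0,0],
  [0,0,0],
], twist=[-0.3,0,0,0,0,0,0])

```text
time_s: 39.4
tool_pos: [0.5009, -0.3025, 0.0881]
tool_rot: [177.6, 1.1, -97.5]
force: [-0.2, -0.1, 0.1]
grip_width: 0.0872
```

```bash
python3 p.py 0.4968 -0.3085 0.078 -98 4
```

```text
t 39.4 pos [ 0.5009 -0.3025  0.0881] rot [177.6   1.1 -97.5] F [-0.2 -0.1  0.1] w 0.0872
1 rows [[0.7, 0.3, 1.0]] twist each 0.5
tilt deg: along row 1.78 across -1.98
```

>>> arm_command([
  [0.5,0.3,0.7],
  [0,0,0.2],
  [0,0,0],
  [0,0,0],
], twist=[0.5,0,0,0])

```text
time_s: 39.9
tool_pos: [0.4975, -0.3082, 0.0805]
tool_rot: [177.8, 1.0, -98.1]
force: [0.5, 0.1, -0.0]
grip_width: 0.0872
```

```bash
python3 p.py 0.4968 -0.3085 0.078 -98 4
```

```text
t 39.9 pos [ 0.4975 -0.3082  0.0805] rot [177.8   1.  -98.1] F [ 0.5  0.1 -0. ] w 0.0872
1 rows [[0.0, 0.1, 0.2]] twist each -0.1
tilt deg: along row 1.66 across -1.82
```

>>> arm_command([
  [0,0.1,0.2],
  [0,0,0],
  [0,0,0],
  [0,0,0],
  [0,0,0],
  [0,0,0],
  [0,0,0],
], twist=[0,0,0,0,0,0,0], grip=40, force=25)

```text
time_s: 40.78
tool_pos: [0.4966, -0.3079, 0.0787]
tool_rot: [177.8, 1.0, -98.1]
force: [-0.7, -1.2, -0.1]
grip_width: 0.0557
```

>>> arm_command([
  [0,0,-1.0],
  [0,0,-2.0],
  [0,0,-3.0],
  [0,0,-3.5],
  [0,0,-2.5],
  [0,0,0],
  [0,0,0],
], twist=[0,0,0,0,0,0,0])

```text
time_s: 41.65
tool_pos: [0.4995, -0.3095, 0.2011]
tool_rot: [177.5, 1.1, -98.1]
force: [-0.3, -0.8, -2.5]
grip_width: 0.0558
```

```bash
python3 p.py 0.5625 0.019 0.205 -74.6 2.6
```

```text
t 41.65 pos [ 0.4995 -0.3095  0.2011] rot [177.5   1.1 -98.1] F [-0.3 -0.8 -2.5] w 0.0558
13 rows [[-2.6, -0.1, 0.0], [-2.6, -0.2, 0.0], [-2.6, -0.3, 0.0], [-2.5, -0.4, 0.0], [-2.5, -0.4, 0.0], [-2.5, -0.5, -0.0], [-2.5, -0.6, -0.0], [-2.5, -0.7, -0.0], [-2.5, -0.8, -0.0], [-2.4, -0.8, -0.0], [-2.4, -0.9, -0.0], [-2.4, -1.0, -0.0], [-2.3, -1.1, -0.0]] twist each -1.8
tilt deg: along row 1.81 across -2.02
```

>>> arm_command([
  [-2.6,-0.1,-0.1],
  [-2.6,-0.2,-0.1],
  [-2.6,-0.3,-0.1],
  [-2.5,-0.4,0],
  [-2.5,-0.4,0],
  [-2.5,-0.5,0],
  [-2.5,-0.6,0],
  [-2.5,-0.7,0],
  [-2.5,-0.8,0],
  [-2.0,-0.7,0],
], twist=[-1.8,-1.8,-1.8,-1.8,-1.8,-1.8,-1.8,-1.8,-1.8,-1.8])

```text
time_s: 42.9
tool_pos: [0.5461, -0.0414, 0.2063]
tool_rot: [177.8, 2.1, -78.8]
force: [-0.7, -0.0, -1.5]
grip_width: 0.0557
```

```bash
python3 p.py 0.561 0.0186 0.2 -74.6 2.6
```

```text
t 42.9 pos [ 0.5461 -0.0414  0.2063] rot [177.8   2.1 -78.8] F [-0.7 -0.  -1.5] w 0.0557
3 rows [[-1.9, -0.9, 0.2], [-1.8, -0.9, 0.2], [-1.8, -1.0, 0.2]] twist each -1.4
tilt deg: along row 1.99 across -2.27
```

>>> arm_command([
  [-1.5,-0.7,0.2],
  [-1.5,-0.7,0.2],
  [-1.0,-0.6,0.1],
  [0,0,0],
  [0,0,0],
  [0,0,0],
], twist=[-1.4,-1.2,-0.6,0,0,0])

```text
time_s: 43.65
tool_pos: [0.5637, -0.0008, 0.2091]
tool_rot: [178.7, 1.4, -75.4]
force: [0.7, -0.4, -1.6]
grip_width: 0.0561
```

```bash
python3 p.py 0.561 0.0186 0.15 -74.6 2.6
```

```text
t 43.65 pos [ 0.5637 -0.0008  0.2091] rot [178.7   1.4 -75.4] F [ 0.7 -0.4 -1.6] w 0.0561
3 rows [[-0.6, -0.1, 2.0], [-0.6, -0.1, 2.0], [-0.6, -0.1, 2.0]] twist each -0.3
tilt deg: along row 1.32 across -1.43
```

>>> arm_command([
  [-1.5,-0.1,1.5],
  [-0.2,0,2.0],
  [0,0,1.6],
  [0,0,0],
  [0,0,0],
], twist=[-0.6,0,0,0,0])

```text
time_s: 44.28
tool_pos: [0.5842, 0.0089, 0.1791]
tool_rot: [-178.1, -0.3, -75.2]
force: [-0.1, -0.4, -3.1]
grip_width: 0.0558
```

```bash
python3 p.py 0.561 0.0186 0.14 -74.6 2.6
```

```text
t 44.27 pos [0.5842 0.0089 0.1791] rot [-178.1   -0.3  -75.2] F [-0.1 -0.4 -3.1] w 0.0558
2 rows [[-0.8, 1.1, 1.9], [-0.8, 1.1, 1.9]] twist each -0.3
tilt deg: along row -1.88 across 0.28
```

```bash
python3 -c "
from h import *
o=telemetry.get_obs();print(np.round(o['qpos'],1),np.round(o['joint_velocities'],1),np.round(o['effort'],1),np.round(o['force'],1),np.round(o['wrist_torque'],2))
c=cam('scene');i=c['img'];cv2.imwrite('pics/s6.png',i[20:300,130:480])"
```

```text
[ 25.5  13.  -33.1  96.9   7.5  70.4 -84.3] [ 0.1  0.1  0.   0.6  0.1 -0.1 -0. ] [  0.2 -40.3  -3.8 -32.4   0.   -0.4  -0. ] [-0.1 -0.4 -3.1] [-0.02  0.09  0.01]
```

View pics/s6.png

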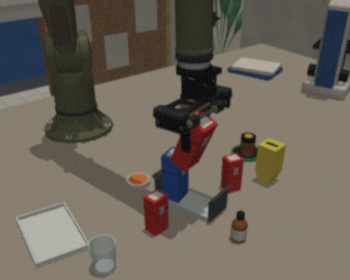

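Red's foot caught blue's top edge and the box pivoted in the pads; it now leans, bottom towards blue. I'll lift clear and look closely.

>>> arm_command([
  [0,0,-1.0],
  [0,0,-2.0],
  [0,0,-2.5],
  [0,0,-1.5],
  [0,0,0],
  [0,0,0],
], twist=[0,0,0,0,0,0], force=25)

```text
time_s: 45.08
tool_pos: [0.5776, 0.0097, 0.2469]
tool_rot: [-178.8, 0.0, -75.1]
force: [-0.5, -0.7, -2.4]
grip_width: 0.0559
```

```bash
python3 p.py 0.608 0.0317 0.23 -74.6 2.6; python3 -c "
from h import *
import pickle
c=cam('scene');i=c['img'];pickle.dump(c,open('s7.pkl','wb'));cv2.imwrite('pics/s7.png',cv2.resize(i[80:240,255:395],None,fx=3.7,fy=3.7,interpolation=cv2.INTER_CUBIC))"
```

```text
t 45.08 pos [0.5776 0.0097 0.2469] rot [-178.8    0.   -75.1] F [-0.5 -0.7 -2.4] w 0.0559
2 rows [[-0.7, -1.7, 0.9], [-0.7, -1.7, 0.9]] twist each -0.2
tilt deg: along row -1.24 across 0.0
```

View pics/s7.png

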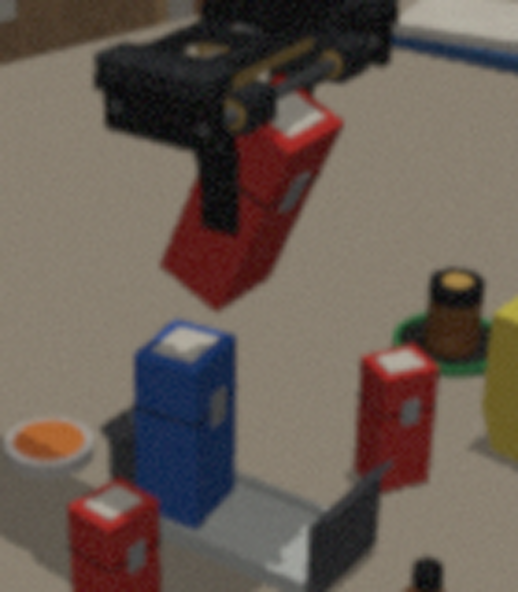

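```bash
python3 - <<'E'
from h import *
import pickle
from scipy.optimize import least_squares
c=pickle.load(open('s7.pkl','rb'))
tool=np.array([.5776,.0097,.2469]); a=np.radians(15)
row=np.array([np.cos(a),np.sin(a),0]);ac=np.array([-row[1],row[0],0]);up=np.array([0,0,1.])
obs=np.array([(162,263),(217,310),(270,275),(342,122)])/3.7+[255,80]
def pts(p):
    th,h,s=p; g=tool+up*.019
    ax=np.cos(th)*up+np.sin(th)*row; ex=np.cos(th)*row-np.sin(th)*up
    b=g-ax*h-ex*s
    return [b-ex*.024-ac*.028,b+ex*.024-ac*.028,b+ex*.024+ac*.028,b+ex*.024+ac*.028+ax*.125]
f=lambda p:(np.array([w2px(c,q) for q in pts(p)])-obs).ravel()
r=least_squares(f,[.6,.094,0],x_scale=[.1,.01,.01]);print(np.degrees(r.x[0]),r.x[1:],f(r.x).round(1))
for q in pts(r.x): print("rel row,z",((q-tool)@row).round(3),(q-tool)[2].round(3))
E
```

```text
22.663399234645315 [ 0.07280994 -0.00216467] [-1.3  0.2 -0.1  0.6 -0.   0.6  1.1 -1.1]
rel row,z -0.048 -0.04
rel row,z -0.004 -0.058
rel row,z -0.004 -0.058
rel row,z 0.044 0.057
```

Fit: red leans 22.7° with the grasp 73 mm above its foot, residual about 1 px. Blue is unharmed. The plan is to lower red into the free space beyond blue with a soft grip, then push its foot against blue, which the end plate backs, so that it stands up.

```bash
python3 p.py 0.591 0.027 0.23 -74.6 1.5
```

```text
t 45.12 pos [0.5777 0.0097 0.2469] rot [-178.8    0.   -75.1] F [ 0.5 -0.6 -1.9] w 0.0561
2 rows [[-0.7, -0.8, 0.9], [-0.7, -0.9, 0.9]] twist each -0.2
tilt deg: along row -1.23 across 0.0
```

>>> arm_command([
  [-0.7,-0.8,0.3],
  [-0.5,-0.6,0.3],
  [0,0,0],
  [0,0,0],
], twist=[-0.3,0,0,0])

```text
time_s: 45.62
tool_pos: [0.5881, 0.0267, 0.2384]
tool_rot: [-179.0, 0.1, -74.7]
force: [-0.8, -0.1, -2.7]
grip_width: 0.056
```

```bash
python3 p.py 0.591 0.027 0.15 -74.6 1.5
```

```text
t 45.62 pos [0.5881 0.0267 0.2384] rot [-1.79e+02  1.00e-01 -7.47e+01] F [-0.8 -0.1 -2.7] w 0.056
6 rows [[0.0, -0.0, 1.5], [0.0, -0.0, 1.5], [0.0, -0.0, 1.5], [0.0, -0.0, 1.5], [0.0, -0.0, 1.5], [0.0, -0.0, 1.5]] twist each -0.0
tilt deg: along row -1.04 across -0.11
```

>>> arm_command([
  [0,-0.2,1.5],
  [0,0,1.5],
  [0,0,1.5],
  [0,0,1.5],
  [0,0,0],
  [0,0,0],
], twist=[0,0,0,0,0,0])

```text
time_s: 46.38
tool_pos: [0.5902, 0.0268, 0.1728]
tool_rot: [-179.1, 0.1, -74.7]
force: [0.5, 0.5, -2.2]
grip_width: 0.056
```

```bash
python3 p.py 0.591 0.027 0.074 -74.6 1.5
```

```text
t 46.38 pos [0.5902 0.0268 0.1728] rot [-1.791e+02  1.000e-01 -7.470e+01] F [ 0.5  0.5 -2.2] w 0.056
7 rows [[0.0, 0.0, 1.4], [0.0, 0.0, 1.4], [0.0, 0.0, 1.4], [0.0, 0.0, 1.4], [0.0, 0.0, 1.4], [0.0, 0.0, 1.4], [0.0, 0.0, 1.4]] twist each -0.0
tilt deg: along row -0.9 across -0.12
```

>>> arm_command([
  [0,0,1.4],
  [0,0,1.4],
  [0,0,1.4],
  [0,0,1.2],
  [0,0,0.8],
  [0,0,0],
  [0,0,0],
], twist=[0,0,0,0,0,0,0])

```text
time_s: 47.25
tool_pos: [0.5917, 0.0272, 0.1068]
tool_rot: [-179.0, 0.1, -74.8]
force: [-1.1, 0.9, -0.9]
grip_width: 0.056
```

```bash
python3 p.py 0.591 0.027 0.074 -74.6 1.5
```

```text
t 47.25 pos [0.5917 0.0272 0.1068] rot [-1.79e+02  1.00e-01 -7.48e+01] F [-1.1  0.9 -0.9] w 0.056
3 rows [[0.0, 0.0, 1.1], [0.0, 0.0, 1.1], [0.0, 0.0, 1.1]] twist each -0.1
tilt deg: along row -0.96 across -0.12
```

>>> arm_command([
  [0,0.1,1.1],
  [0,0,1.1],
  [0,0,0.9],
  [0,0,0],
  [0,0,0],
], twist=[0,0,0,0,0])

```text
time_s: 47.88
tool_pos: [0.5915, 0.0271, 0.074]
tool_rot: [-179.0, 0.1, -74.8]
force: [-0.4, 0.3, -2.4]
grip_width: 0.0556
```

```bash
python3 p.py 0.56 0.0184 0.074 -74.6 0.5
```

```text
t 47.88 pos [0.5915 0.0271 0.074 ] rot [-1.79e+02  1.00e-01 -7.48e+01] F [-0.4  0.3 -2.4] w 0.0556
7 rows [[0.0, 0.5, -0.0], [0.0, 0.5, -0.0], [0.0, 0.5, -0.0], [0.0, 0.5, -0.0], [0.0, 0.5, -0.0], [0.0, 0.5, -0.0], [0.0, 0.5, -0.0]] twist each -0.0
tilt deg: along row -1.0 across -0.1
```

Now the soft push towards blue with reduced grip.

>>> arm_command([
  [0,0,0],
  [0,0.5,0],
  [0,0.5,0],
  [0,0.5,0],
  [0,0,0],
  [0,0,0],
], twist=[0,0,0,0,0,0], force=10)

```text
time_s: 48.62
tool_pos: [0.5792, 0.0234, 0.0763]
tool_rot: [-178.6, 0.0, -74.8]
force: [1.1, 1.0, -2.5]
grip_width: 0.0558
```

```bash
python3 p.py 0.56 0.0184 0.074 -74.6 0.5
```

```text
t 48.62 pos [0.5792 0.0234 0.0763] rot [-178.6    0.   -74.8] F [ 1.1  1.  -2.5] w 0.0558
4 rows [[-0.0, 0.5, 0.0], [-0.0, 0.5, 0.0], [-0.0, 0.5, 0.0], [-0.0, 0.5, 0.0]] twist each -0.0
tilt deg: along row -1.44 across -0.01
```

>>> arm_command([
  [0,0.5,0.2],
  [0,0.5,0],
  [0,0.5,0],
  [0,0.5,0],
  [0,0,0],
  [0,0,0],
], twist=[0,0,0,0,0,0])

```text
time_s: 49.38
tool_pos: [0.5613, 0.0187, 0.0753]
tool_rot: [-178.2, -0.0, -74.7]
force: [3.5, 1.4, -0.3]
grip_width: 0.056
```

```bash
python3 p.py 0.56 0.0184 0.074 -74.6 0.5;  python3 -c "
from h import *
import pickle
c=cam('scene');i=c['img'];pickle.dump(c,open('s8.pkl','wb'));cv2.imwrite('pics/s8.png',cv2.resize(i[120:250,270:380],None,fx=4.5,fy=4.5,interpolation=cv2.INTER_CUBIC))"
```

```text
t 49.38 pos [0.5613 0.0187 0.0753] rot [-178.2   -0.   -74.7] F [ 3.5  1.4 -0.3] w 0.056
1 rows [[-0.0, 0.1, 0.1]] twist each -0.1
tilt deg: along row -1.8 across 0.02
```

View pics/s8.png

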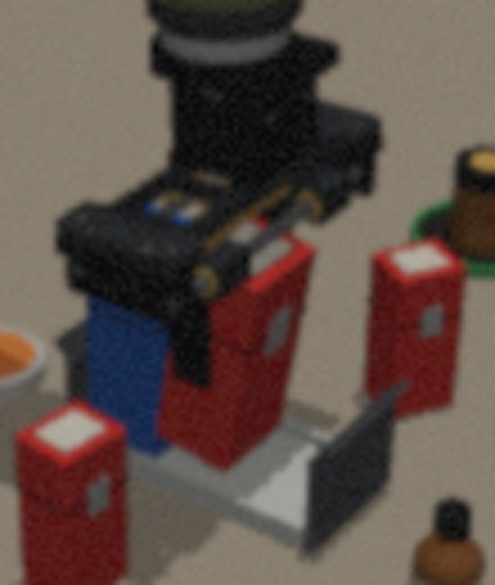

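```bash
cat > fit.py <<'E'
from h import *
import pickle
from scipy.optimize import least_squares
def fit(pk,tool,obs,s,off):
    c=pickle.load(open(pk,'rb')); tool=np.array(tool); a=np.radians(15.3)
    row=np.array([np.cos(a),np.sin(a),0]);ac=np.array([-row[1],row[0],0]);up=np.array([0,0,1.])
    obs=np.array(obs)/s+off
    def pts(p):
        th,h,sl=p; g=tool+up*.019
        ax=np.cos(th)*up+np.sin(th)*row; ex=np.cos(th)*row-np.sin(th)*up
        b=g-ax*h-ex*sl
        return [b-ex*.024-ac*.028,b+ex*.024-ac*.028,b+ex*.024+ac*.028,b+ex*.024+ac*.028+ax*.125]
    f=lambda p:(np.array([w2px(c,q) for q in pts(p)])-obs).ravel()
    r=least_squares(f,[.3,.08,0],x_scale=[.1,.01,.01]);print("th",np.degrees(r.x[0]).round(1),"h,s",r.x[1:].round(4),f(r.x).round(1))
    O=np.array([.5587,.018,0])
    for q in pts(r.x): print("row,across,z",((q-O)@row).round(4),((q-O)@ac).round(4),q[2].round(4))
if __name__=="__main__":
    fit('s8.pkl',[.5613,.0187,.0753],[(160,435),(225,470),(281,430),(313,245)],4.5,[270,120])
E
python3 fit.py
```

```text
th 6.9 h,s [ 0.0738 -0.0063] [-1.1  0.2  0.2  1.2  0.4 -0.8  0.4 -0.5]
row,across,z -0.0237 -0.028 0.0232
row,across,z 0.024 -0.028 0.0174
row,across,z 0.024 0.028 0.0174
row,across,z 0.0389 0.028 0.1415
```

>>> arm_command([
  [0,0.5,0.1],
  [0,0.5,0],
  [0,0.3,0],
  [0,0,0],
  [0,0,0],
], twist=[0,0,0,0,0])

```text
time_s: 50.05
tool_pos: [0.5485, 0.0153, 0.0738]
tool_rot: [-178.1, -0.0, -74.7]
force: [4.0, 0.8, -2.3]
grip_width: 0.056
```

```bash
cat > look.py <<'E'
# red / blue box outline corners in the scene picture, by colour
from h import *
import pickle,sys
c=cam('scene');pickle.dump(c,open(sys.argv[1],'wb'));i=c['img'].astype(int)
O=np.array([.5587,.018,0]);a=np.radians(15.5);row=np.array([np.cos(a),np.sin(a),0]);ac=np.array([-row[1],row[0],0])
x0,x1=280,345
red=((i[:,:,2]>70)&(i[:,:,1]<.4*i[:,:,2])&(i[:,:,0]<.45*i[:,:,2]))
sub=red[130:235,x0:x1].copy()
n,l,st,_=cv2.connectedComponentsWithStats(sub.astype(np.uint8));k=1+np.argmax(st[1:,4]);m=l==k
print("blob",st[k])
# right-hand (far +row) vertical edge: last red column per row
for r in range(sub.shape[0]):
    cc=np.where(m[r])[0]
    if len(cc)>3 and r%5==0: print(r+130,cc[0]+x0,cc[-1]+x0,end=" | ")
print()
for off in (0,.003): 
    b=O+row*off
    print("upright red at",off,[tuple(np.round(w2px(c,b+sx*row*.024+sy*ac*.028+np.array([0,0,z])),1)) for sx,sy,z in [(-1,-1,.006),(1,-1,.006),(1,1,.006),(1,1,.131),(1,-1,.131)]])
E
python3 p.py 0.553 0.0165 0.074 -74.6 0.5; python3 look.py s9.pkl
```

```text
t 50.05 pos [0.5485 0.0153 0.0738] rot [-178.1   -0.   -74.7] F [ 4.   0.8 -2.3] w 0.056
1 rows [[0.0, -0.5, -0.0]] twist each -0.1
tilt deg: along row -1.87 across 0.02
blob [ 25  41  28  52 818]
175 325 332 | 180 320 331 | 185 315 332 | 190 313 331 | 195 313 331 | 200 313 331 | 205 305 331 | 210 305 331 | 215 306 328 | 220 314 323 | 
upright red at 0 [(np.float64(304.4), np.float64(222.4)), (np.float64(320.1), np.float64(229.3)), (np.float64(332.7), np.float64(218.4)), (np.float64(334.4), np.float64(175.9)), (np.float64(321.0), np.float64(185.9))]
upright red at 0.003 [(np.float64(305.4), np.float64(222.9)), (np.float64(321.2), np.float64(229.8)), (np.float64(333.7), np.float64(218.8)), (np.float64(335.5), np.float64(176.3)), (np.float64(322.1), np.float64(186.3))]
```

>>> arm_command([
  [0,-0.3,0.2],
  [0,0,0.3],
  [0,0,0.3],
  [0,0,0],
  [0,0,0],
], twist=[0,0,0,0,0])

```text
time_s: 50.72
tool_pos: [0.5487, 0.0154, 0.0633]
tool_rot: [-178.5, 0.0, -74.7]
force: [2.1, 1.5, -2.0]
grip_width: 0.0561
```

```bash
python3 p.py 0.553 0.0165 0.066 -74.6 0.5; python3 look.py s9.pkl
```

```text
t 50.73 pos [0.5487 0.0154 0.0633] rot [-178.5    0.   -74.7] F [ 2.1  1.5 -2. ] w 0.0561
2 rows [[0.0, -0.2, -0.1], [0.0, -0.2, -0.1]] twist each -0.1
tilt deg: along row -1.45 across -0.04
blob [ 25  45  28  52 802]
180 324 332 | 185 321 332 | 190 314 325 | 195 313 331 | 200 313 331 | 205 313 331 | 210 306 330 | 215 306 330 | 220 306 326 | 225 317 321 | 
upright red at 0 [(np.float64(304.4), np.float64(222.4)), (np.float64(320.1), np.float64(229.3)), (np.float64(332.7), np.float64(218.4)), (np.float64(334.4), np.float64(175.9)), (np.float64(321.0), np.float64(185.9))]
upright red at 0.003 [(np.float64(305.4), np.float64(222.9)), (np.float64(321.2), np.float64(229.8)), (np.float64(333.7), np.float64(218.8)), (np.float64(335.5), np.float64(176.3)), (np.float64(322.1), np.float64(186.3))]
```

>>> arm_command([
  [0,0,0],
  [0,0,0],
  [0,0,0],
  [0,0,0],
  [0,0,0],
], twist=[0,0,0,0,0], grip=100)

```text
time_s: 51.4
tool_pos: [0.5475, 0.0148, 0.0636]
tool_rot: [-178.7, 0.0, -74.8]
force: [0.0, -0.5, -0.2]
grip_width: 0.0863
```

>>> arm_command([
  [0,0,-1.0],
  [0,0,-2.0],
  [0,0,-4.0],
  [0,0,-5.0],
  [0,0,-3.0],
  [0,0,0],
  [0,0,0],
], twist=[0,0,0,0,0,0,0])

```text
time_s: 52.28
tool_pos: [0.5438, 0.0143, 0.2208]
tool_rot: [-178.7, -0.0, -74.7]
force: [0.2, 0.0, 0.2]
grip_width: 0.0872
```

```bash
python3 p.py 0.6086 0.2516 0.22 -82 4.5; python3 look.py s9.pkl
```

```text
t 52.27 pos [0.5438 0.0143 0.2208] rot [-178.7   -0.   -74.7] F [0.2 0.  0.2] w 0.0872
6 rows [[-3.5, -2.1, 0.1], [-3.6, -2.0, 0.1], [-3.6, -1.9, 0.1], [-3.7, -1.9, 0.1], [-3.7, -1.8, 0.1], [-3.7, -1.7, 0.1]] twist each 1.2
tilt deg: along row -1.35 across 0.01
blob [  25   46   28   51 1067]
180 306 332 | 185 305 332 | 190 305 331 | 195 305 331 | 200 305 331 | 205 306 331 | 210 306 331 | 215 306 330 | 220 306 327 | 225 315 321 | 
upright red at 0 [(np.float64(304.4), np.float64(222.4)), (np.float64(320.1), np.float64(229.3)), (np.float64(332.7), np.float64(218.4)), (np.float64(334.4), np.float64(175.9)), (np.float64(321.0), np.float64(185.9))]
upright red at 0.003 [(np.float64(305.4), np.float64(222.9)), (np.float64(321.2), np.float64(229.8)), (np.float64(333.7), np.float64(218.8)), (np.float64(335.5), np.float64(176.3)), (np.float64(322.1), np.float64(186.3))]
```

>>> arm_command([
  [-3.5,-2.1,0],
  [-3.6,-2.0,0],
  [-3.6,-1.9,0],
  [-3.7,-1.9,0],
  [-3.7,-1.8,0],
  [-2.2,-1.0,0],
  [0,0,0],
  [0,0,0],
], twist=[1.2,1.2,1.2,1.2,1.2,1.0,0,0])

```text
time_s: 53.32
tool_pos: [0.6015, 0.2377, 0.2094]
tool_rot: [-179.9, 0.1, -82.1]
force: [-0.2, 0.2, 1.3]
grip_width: 0.0871
```

```bash
cat > top.py <<'E'
from h import *
import pickle
O=np.array([.5587,.018,0]);a=np.radians(15.5);row=np.array([np.cos(a),np.sin(a),0]);ac=np.array([-row[1],row[0],0])
def cent(c,n,box):
    i=c['img'].astype(int);x0,x1,y0,y1=box;j=i[y0:y1,x0:x1]
    b,g,r=j[...,0],j[...,1],j[...,2]
    m=(r>70)&(g<.4*r) if n=="red" else (b>70)&(r<.55*b)
    nn,l,st,ce=cv2.connectedComponentsWithStats(m.astype(np.uint8));k=1+np.argmax(st[1:,4])
    # outline's hull centre of the top (colour rim) via min-area rect
    cnt=cv2.findContours((l==k).astype(np.uint8),0,2)[0][0]
    (u,v),wh,an=cv2.minAreaRect(cnt)
    p=px2w(c,u+x0,v+y0,.131);return ((p-O)@row).round(4),((p-O)@ac).round(4),np.round(wh,1),round(an,1)
for c in (pickle.load(open('top0.pkl','rb')),cam('top')):
    print({n:cent(c,n,(275,340,150,245)) for n in("red","blue")})
E
python3 top.py;python3 p.py 0.6086 0.2516 0.068 -82 4.5
```

```text
{'red': (np.float64(0.0006), np.float64(0.0008), array([22.2, 24.8]), 73.6), 'blue': (np.float64(-0.0502), np.float64(0.0009), array([22.3, 25.3]), 74.1)}
{'red': (np.float64(-0.0039), np.float64(-0.001), array([21. , 24.8]), 73.3), 'blue': (np.float64(-0.0524), np.float64(0.0005), array([22. , 25.4]), 73.6)}
t 53.38 pos [0.6014 0.2377 0.2094] rot [-1.799e+02  1.000e-01 -8.210e+01] F [ 0.2 -0.1  0.8] w 0.0872
4 rows [[-0.3, -0.2, 3.5], [-0.3, -0.2, 3.5], [-0.3, -0.2, 3.5], [-0.3, -0.2, 3.5]] twist each -0.0
tilt deg: along row -0.14 across -0.09
```

Red is at -4 mm and blue at -2 mm of their start places, flush and upright, leaving a gap of about 56 mm for the wedge. On to the wedge.

>>> arm_command([
  [-1.2,-0.8,2.0],
  [0,0,3.0],
  [0,0,3.5],
  [0,0,3.0],
  [0,0,1.0],
  [0,0,0],
  [0,0,0],
], twist=[0,0,0,0,0,0,0])

```text
time_s: 54.25
tool_pos: [0.6096, 0.248, 0.0767]
tool_rot: [-179.9, 0.0, -82.5]
force: [-0.2, -0.1, 0.3]
grip_width: 0.0868
```

```bash
python3 p.py 0.6086 0.2516 0.068 -82 4.5
```

```text
t 54.25 pos [0.6096 0.248  0.0767] rot [-179.9    0.   -82.5] F [-0.2 -0.1  0.3] w 0.0868
1 rows [[-0.4, 0.1, 0.9]] twist each -0.5
tilt deg: along row -0.13 across 0.01
```

>>> arm_command([
  [-0.3,0.1,0.7],
  [0,0,0],
  [0,0,0],
], twist=[-0.4,0,0])

```text
time_s: 54.62
tool_pos: [0.6097, 0.2519, 0.0719]
tool_rot: [-179.6, 0.1, -82.0]
force: [0.5, 0.7, 0.1]
grip_width: 0.0873
```

>>> arm_command([
  [0,0,0],
  [0,0,0],
  [0,0,0],
  [0,0,0],
  [0,0,0],
  [0,0,0],
], twist=[0,0,0,0,0,0], grip=35, force=50)

```text
time_s: 55.38
tool_pos: [0.61, 0.2522, 0.0725]
tool_rot: [-179.6, 0.1, -82.0]
force: [-0.2, -0.7, -0.3]
grip_width: 0.0495
```

```bash
python3 p.py 0.6086 0.2516 0.068 -82 4.5
```

```text
t 55.38 pos [0.61   0.2522 0.0725] rot [-1.796e+02  1.000e-01 -8.200e+01] F [-0.2 -0.7 -0.3] w 0.0495
1 rows [[0.0, 0.1, 0.5]] twist each -0.0
tilt deg: along row -0.45 across -0.01
```

>>> arm_command([
  [0,0,-1.5],
  [0,0,-3.0],
  [0,0,-4.0],
  [0,0,-4.0],
  [0,0,-3.0],
  [0,0,-1.0],
  [0,0,0],
  [0,0,0],
], twist=[0,0,0,0,0,0,0,0])

```text
time_s: 56.38
tool_pos: [0.6069, 0.2504, 0.2431]
tool_rot: [-179.8, -0.0, -82.0]
force: [0.9, -0.0, -1.6]
grip_width: 0.0495
```

```bash
python3 p.py 0.6069 0.0314 0.245 -74.6 2.2
```

```text
t 56.38 pos [0.6069 0.2504 0.2431] rot [-179.8   -0.   -82. ] F [ 0.9 -0.  -1.6] w 0.0495
10 rows [[2.2, 0.3, -0.0], [2.2, 0.3, -0.0], [2.2, 0.4, -0.0], [2.2, 0.4, -0.0], [2.2, 0.4, -0.0], [2.1, 0.4, -0.0], [2.1, 0.5, -0.0], [2.1, 0.5, -0.0], [2.1, 0.5, -0.0], [2.1, 0.6, -0.0]] twist each -0.7
tilt deg: along row -0.17 across 0.06
```

>>> arm_command([
  [2.0,0.3,0],
  [2.2,0.3,0],
  [2.2,0.4,0],
  [2.2,0.4,0],
  [2.2,0.4,0],
  [2.1,0.4,0],
  [2.1,0.5,0],
  [2.0,0.5,0],
  [1.5,0.3,0],
  [0,0,0],
], twist=[-0.7,-0.7,-0.7,-0.7,-0.7,-0.7,-0.7,-0.7,-0.7,0])

```text
time_s: 57.62
tool_pos: [0.5991, 0.0535, 0.2252]
tool_rot: [178.5, 0.2, -75.4]
force: [-0.5, 0.2, -1.7]
grip_width: 0.0495
```

```bash
python3 p.py 0.6069 0.0314 0.22 -74.6 2.2
```

```text
t 57.62 pos [0.5991 0.0535 0.2252] rot [178.5   0.2 -75.4] F [-0.5  0.2 -1.7] w 0.0495
2 rows [[1.2, -0.1, 0.3], [1.2, -0.1, 0.3]] twist each -0.4
tilt deg: along row 1.47 across -0.18
```

>>> arm_command([
  [1.0,-0.1,0.2],
  [0.8,-0.3,0.2],
  [0,0,0],
  [0,0,0],
  [0,0,0],
], twist=[-0.4,-0.3,0,0,0])

```text
time_s: 58.25
tool_pos: [0.6073, 0.0391, 0.2192]
tool_rot: [178.4, 0.3, -74.5]
force: [0.7, -0.9, -1.1]
grip_width: 0.0498
```

```bash
python3 p.py 0.6079 0.0317 0.16 -74.6 2.2
```

```text
t 58.25 pos [0.6073 0.0391 0.2192] rot [178.4   0.3 -74.5] F [ 0.7 -0.9 -1.1] w 0.0498
3 rows [[0.3, -0.0, 2.0], [0.3, -0.0, 2.0], [0.3, -0.0, 2.0]] twist each 0.0
tilt deg: along row 1.58 across -0.32
```

>>> arm_command([
  [0.7,-0.1,1.5],
  [0,0,1.8],
  [0,0,1.2],
  [0,0,0],
  [0,0,0],
], twist=[0,0,0,0,0])

```text
time_s: 58.88
tool_pos: [0.6081, 0.0324, 0.1698]
tool_rot: [178.3, 0.4, -74.5]
force: [0.2, 0.5, -2.0]
grip_width: 0.0501
```

```bash
python3 p.py 0.6083 0.0318 0.12 -74.6 1.2
```

```text
t 58.88 pos [0.6081 0.0324 0.1698] rot [178.3   0.4 -74.5] F [ 0.2  0.5 -2. ] w 0.0501
5 rows [[0.0, -0.0, 1.0], [0.0, -0.0, 1.0], [0.0, -0.0, 1.0], [0.0, -0.0, 1.0], [0.0, -0.0, 1.0]] twist each 0.0
tilt deg: along row 1.69 across -0.35
```

>>> arm_command([
  [0,0,1.0],
  [0,0,1.0],
  [0,-0.1,1.0],
  [0,0,0.8],
  [0,0,0],
  [0,0,0],
], twist=[0,0,0,0,0,0])

```text
time_s: 59.62
tool_pos: [0.6083, 0.0329, 0.1296]
tool_rot: [178.4, 0.3, -74.4]
force: [0.5, 0.1, -1.2]
grip_width: 0.0496
```

```bash
python3 p.py 0.6083 0.0318 0.0785 -74.6 0.8
```

```text
t 59.62 pos [0.6083 0.0329 0.1296] rot [178.4   0.3 -74.4] F [ 0.5  0.1 -1.2] w 0.0496
7 rows [[0.0, -0.0, 0.7], [0.0, -0.0, 0.7], [0.0, -0.0, 0.7], [0.0, -0.0, 0.7], [0.0, -0.0, 0.7], [0.0, -0.0, 0.7], [0.0, -0.0, 0.7]] twist each 0.0
tilt deg: along row 1.63 across -0.34
```

>>> arm_command([
  [0,0,0.7],
  [0,0,0.7],
  [0,0,0.7],
  [0,0,0.7],
  [0,0,0],
  [0,0,0],
], twist=[0,0,0,0,0,0], force=30)

```text
time_s: 60.38
tool_pos: [0.6077, 0.0328, 0.0999]
tool_rot: [178.4, 0.3, -74.5]
force: [0.6, 0.5, -1.0]
grip_width: 0.0498
```

```bash
python3 p.py 0.6083 0.0318 0.0785 -74.6 0.8
```

```text
t 60.38 pos [0.6077 0.0328 0.0999] rot [178.4   0.3 -74.5] F [ 0.6  0.5 -1. ] w 0.0498
3 rows [[0.0, -0.0, 0.7], [0.0, -0.0, 0.7], [0.0, -0.0, 0.7]] twist each 0.0
tilt deg: along row 1.6 across -0.33
```

>>> arm_command([
  [0,0,0.7],
  [0,0,0.7],
  [0,0,0.4],
  [0,0,0],
  [0,0,0],
], twist=[0,0,0,0,0])

```text
time_s: 61.0
tool_pos: [0.6073, 0.0328, 0.0808]
tool_rot: [178.4, 0.3, -74.5]
force: [-0.1, -0.0, -1.5]
grip_width: 0.0499
```

```bash
python3 p.py 0.6083 0.0318 0.0785 -74.6 0.8
```

```text
t 61.0 pos [0.6073 0.0328 0.0808] rot [178.4   0.3 -74.5] F [-0.1 -0.  -1.5] w 0.0499
1 rows [[0.1, -0.1, 0.2]] twist each 0.1
tilt deg: along row 1.58 across -0.33
```

>>> arm_command([
  [0,0,0.3],
  [0,0,0.3],
  [0,0,0.2],
  [0,0,0],
], twist=[0,0,0,0])

```text
time_s: 61.5
tool_pos: [0.6091, 0.0341, 0.079]
tool_rot: [178.7, 0.2, -74.4]
force: [0.0, -0.4, -2.2]
grip_width: 0.0499
```

```bash
python3 p.py 0.6083 0.0318 0.0785 -74.6 0.8
```

```text
t 61.5 pos [0.6091 0.0341 0.079 ] rot [178.7   0.2 -74.4] F [ 0.  -0.4 -2.2] w 0.0499
1 rows [[0.2, 0.1, 0.1]] twist each 0.2
tilt deg: along row 1.32 across -0.22
```

Commanded 8 mm down, it moved 1.8 mm and stopped at 0.079, against the 0.0785 expected for floor contact. Release and retreat straight up.

>>> arm_command([
  [0,0,0],
  [0,0,0],
  [0,0,0],
  [0,0,0],
  [0,0,0],
  [0,0,-2.0],
  [0,0,-4.0],
  [0,0,-5.0],
  [0,0,-4.0],
  [0,0,0],
], twist=[0,0,0,0,0,0,0,0,0,0], grip=100)

```text
time_s: 62.75
tool_pos: [0.6139, 0.0352, 0.2395]
tool_rot: [179.0, 0.2, -74.4]
force: [-0.2, 0.7, -0.5]
grip_width: 0.0869
```

>>> arm_command([
  [-4.0,0,-1.0],
  [-5.0,0,0],
  [-5.0,0,0],
  [-5.0,0,0],
  [-5.0,0,0],
  [-3.0,0,0],
  [0,0,0],
  [0,0,0],
], twist=[0,0,0,0,0,0,0,0])

```text
time_s: 63.75
tool_pos: [0.5389, 0.3004, 0.2523]
tool_rot: [179.0, 0.1, -74.6]
force: [1.1, 0.7, 0.7]
grip_width: 0.0872
```

```bash
python3 top.py; python3 p.py 0.6 0.3 0.2 -74.6; python3 -c "
from h import *
t=cam('top');s=cam('scene')
a=cv2.resize(t['img'][140:255,260:345],(425,575),interpolation=cv2.INTER_CUBIC)
b=cv2.resize(s['img'][145:245,270:345],(375,500),interpolation=cv2.INTER_CUBIC);b=cv2.copyMakeBorder(b,0,75,0,0,0)
cv2.imwrite('pics/f.png',np.hstack([a,b]))"
```

```text
{'red': (np.float64(0.0006), np.float64(0.0008), array([22.2, 24.8]), 73.6), 'blue': (np.float64(-0.0502), np.float64(0.0009), array([22.3, 25.3]), 74.1)}
{'red': (np.float64(-0.004), np.float64(-0.0011), array([20.9, 24.9]), 73.3), 'blue': (np.float64(-0.0523), np.float64(0.0005), array([21.9, 25.4]), 73.6)}
t 63.8 pos [0.5387 0.3005 0.2523] rot [ 1.79e+02  1.00e-01 -7.46e+01] F [-0.2 -0.1 -0.2] w 0.087
2 rows [[0.8, -3.0, 2.6], [0.8, -3.0, 2.6]] twist each 0.0
tilt deg: along row 0.98 across -0.1
```

View pics/f.png

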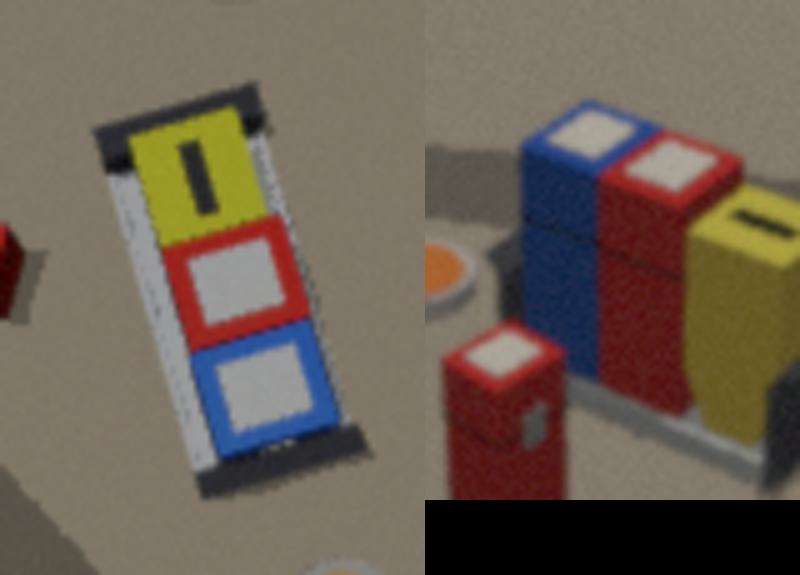

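The wedge stands between red and the far plate and everything is upright. One numeric check of the wedge top's height from both views before handing in.

```bash
python3 -c "
from h import *
import pickle
t=pickle.load(open('top0.pkl','rb'));s=pickle.load(open('scene0.pkl','rb'))
for (u,v),(a,b) in [((270,215),(687,230)),((238,108),(785,267)),((202,178),(764,223))]:
  P=[260+u/5,140+v/5];Q=[270+(a-425)/5,145+b/5]
  zs=np.arange(.09,.145,.001);e=[np.linalg.norm((px2w(t,*P,z)-px2w(s,*Q,z))[:2]) for z in zs];k=int(np.argmin(e))
  print('z',zs[k].round(3),'err',round(e[k],4),px2w(t,*P,zs[k])[:2].round(4))
"
```

```text
z 0.115 err 0.0039 [ 0.5864 -0.0007]
z 0.115 err 0.0065 [0.6352 0.0126]
z 0.116 err 0.0056 [0.6035 0.0293]
```

The wedge top triangulates to z ≈ 0.115 to 0.116, against 0.116 when seated on the floor. Handing in.

```bash
python3 -c "
from h import *
print(telemetry.get_obs()['time_s']); print(env.sign_off())"
```

```text
63.9
the job is handed in; nothing more can be done
None
```

I handed the job in at 63.9 s of the 136 s allowed, with every step done in the required order. No verdict was given.

**Sequence:** I stood blue and then red on the tray, and moved the canister into the middle of the dish. I put blue back in the near end place and red in the middle place, then set the wedge on the rack floor in the far place the canister had left.

**What went wrong:** On its way back into the rack, red's foot caught the top edge of blue. Red pivoted about 23° in the pads and slid about 2 cm. I lifted it clear, lowered it into the free space beside blue, and pushed its foot against blue to stand it upright. I released it from about 3 mm above the floor, and blue stayed upright through all of this.

**Last checks:**

| Check | Result |
|---|---|
| Red, from its start place | about 4–5 mm off, upright (limit 12 mm) |
| Blue, from its start place | about 2 mm off, upright |
| Wedge top height | about 0.115–0.116 m; 0.116 m means seated on the floor |
| Canister | upright in the dish; gripper released it about 2 mm from the middle |
| Gripper | open, clear of everything |

- **Disagreement between cameras:** the scene camera put red nearer its start place than the top camera did. Both are inside the 12 mm limit.
- **Not checked at the end:** I did not measure the beaker, petri dish and dropper bottle again. No planned move touched them, and they looked in place in the earlier pictures.

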